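Tidy the repair bench: right the oil bottle, fill the shadow tray

TASK

First stand the fallen oil bottle upright on the bench, right up against the front of its low wooden rail, and let go of it. Then lay the spanner, the trimming tool and the caliper in the shadow tray, each lying flat on the floor of the pocket cut to its outline; put them down, do not drop them. Leave the valve, the brass ring and the transformer where they are.

Things in the scene. Friction and masses are not known exactly. Their poses are not given: they have to be found in the camera images.
- tray: Fixed dark wooden tray, pale pocket floors, on the robot's left. Origin on its underside, z up; x -80 to 95 mm, y -105 to 105 mm, 12 mm high: 4 mm floor, pockets 8 mm deep, 3 mm larger all round than the tools. Each fits one tool in one pose, tool +x along tray +x. A finger trough, deep as the pockets, crosses it along y, open at both ends, x -24 to 24 mm: room for fingers at each tool's origin.
- pocket_spanner (a point): Point on the floor of the spanner's pocket (in the tray at x = 0, y = -70 mm, z = 4 mm; axes as the tray's) where the origin of spanner comes to lie, with the two frames' axes parallel, when the tool is home.
- pocket_spanner_tip (a point): Point on the same pocket floor, 60 mm farther along the tray's +x, where spanner_tip comes to lie when the tool is home.
- spanner_tip (a point): Point on the spanner's underside plane, 60 mm from its origin along its +x.
- pocket_trimmer (a point): Point on the floor of the trimming tool's pocket (in the tray at x = 0, y = 0, z = 4 mm; axes as the tray's) where the origin of trimmer comes to lie, with the two frames' axes parallel, when the tool is home.
- pocket_trimmer_tip (a point): Point on the same pocket floor, 60 mm farther along the tray's +x, where trimmer_tip comes to lie when the tool is home.
- trimmer_tip (a point): Point on the trimming tool's underside plane, 60 mm from its origin along its +x.
- pocket_caliper (a point): Point on the floor of the caliper's pocket (in the tray at x = 0, y = +70 mm, z = 4 mm; axes as the tray's) where the origin of caliper comes to lie, with the two frames' axes parallel, when the tool is home.
- pocket_caliper_tip (a point): Point on the same pocket floor, 60 mm farther along the tray's +x, where caliper_tip comes to lie when the tool is home.
- caliper_tip (a point): Point on the caliper's underside plane, 60 mm from its origin along its +x.
- spanner: Loose steel spanner lying flat, 10 mm thick, 130 g. Origin on its underside in the middle of the 13 mm wide shank (the place to grip); x along it towards the open jaw, z up. Shank from x = -47 to +39 mm, forked jaw head 34 mm wide from +36 to +68 mm, round 26 mm ring end centred at x = -50 mm.
- trimmer: Loose trimming tool lying flat, 50 g: a pale wooden handle 20 mm wide, 14 mm high, from x = -50 to +30 mm, and a thin steel blade 7 mm wide from +30 to +80 mm. Origin on the handle's underside (place to grip); x towards the blade, z up.
- caliper: Loose steel caliper lying flat, 10 mm thick, 110 g: a beam 13 mm wide from x = -55 to +75 mm with two jaws 12 mm wide standing out to y = -35 mm, centred at x = 45 and 69 mm. Origin on the beam's underside (place to grip); x towards the jaws' end, z up.
- rail: Fixed low wooden rail standing on the bench on the robot's right: 18 mm thick (x), 160 mm long (y), 70 mm high. Origin at the centre of its underside. Its front, where the bottle belongs, is the +x face (x = +9 mm), which looks away from the robot.
- bottle: Square amber oil bottle lying, foot to rail, cap away from it; 220 g, bottom-heavy. Origin at the centre of its foot face, x along its axis to the cap. Body 46 x 46 mm to x = 80 mm, neck 18 mm thick, black ball cap (fast) 26 mm thick centred at x = 122 mm. Lying, its axis is 23 mm up; standing flat on the rail, 32 mm from the rail's origin. Pinched by the ball it swings freely between the fingers.
- valve: Bystander: frosted glass radio valve standing on its dark base, 48 mm thick, 108 mm tall, origin at the underside centre, z up. Not to be moved.
- bezel: Bystander: flat brass bezel ring, 90 mm outside, 8 mm high, origin at the underside centre. Not to be moved.
- transformer: Bystander: black iron mains transformer, about 78 x 60 x 66 mm, origin at the underside centre. Not to be moved.
There are look-alikes about, which are no part of the job. Leave any green or purple look-alike of the bottle alone. There is more than one size of the rail; the one meant has the size given above.

How it is judged:
On the way, in this order (a step that is already met when the one before it is completed fails the run):
1. the bottle stands upright against the front of the rail and is let go, with no tool laid in the tray yet (angle between bottle's own x axis and vertical below 0.09 rad and height (world z) of bottle below 0.006 m and x of bottle in the frame of rail between 0.02 and 0.052 m and y of bottle in the frame of rail between -0.08 and 0.08 m and linear speed of bottle below 0.02 m/s and contact force between the fingers and bottle below 0.05 N and horizontal distance between spanner and pocket_spanner above 0.06 m and horizontal distance between trimmer and pocket_trimmer above 0.06 m and horizontal distance between caliper and pocket_caliper above 0.06 m), for 0.2 s.
2. all three tools lie in their pockets (horizontal distance between spanner and pocket_spanner below 0.006 m and horizontal distance between spanner_tip and pocket_spanner_tip below 0.008 m and z of spanner in the frame of pocket_spanner below 0.0025 m and angle between each of spanner, trimmer, caliper's own z axis and vertical below 0.035 rad and horizontal distance between trimmer and pocket_trimmer below 0.006 m and horizontal distance between trimmer_tip and pocket_trimmer_tip below 0.008 m and z of trimmer in the frame of pocket_trimmer below 0.0025 m and horizontal distance between caliper and pocket_caliper below 0.006 m and horizontal distance between caliper_tip and pocket_caliper_tip below 0.008 m and z of caliper in the frame of pocket_caliper below 0.0025 m), for 0.2 s.
At the end, for the whole second after the job is handed in: Bottle standing within 5 degrees of upright, in front of the rail, at most 20 mm off its face. Spanner, trimming tool and caliper flat (2 degrees) on the floor of their own pockets, right way round, within 6 mm at the grip and 8 mm towards the working end. All released and at rest (all of step 2 and angle between bottle's own x axis and vertical below 0.09 rad and height (world z) of bottle below 0.006 m and x of bottle in the frame of rail between 0.02 and 0.052 m and y of bottle in the frame of rail between -0.08 and 0.08 m and linear speed of each of bottle, spanner, trimmer, caliper below 0.02 m/s and contact force between the fingers and bottle below 0.05 N); the robot touches nothing.
It fails at once if the valve, brass ring or transformer is moved by more than 20 mm or tipped over (distance of any of valve, bezel, transformer from where it was at the start of the episode above 0.02 m or angle between any of valve, bezel, transformer's own z axis and vertical above 0.35 rad).
It fails at once if a tool is dropped (falls freely by more than about 20 mm) ((linear speed of spanner above 0.6 m/s and contact force between spanner and anything else below 0.02 N) or (linear speed of trimmer above 0.6 m/s and contact force between trimmer and anything else below 0.02 N) or (linear speed of caliper above 0.6 m/s and contact force between caliper and anything else below 0.02 N)).
It also fails if it takes over 72 s, if anything falls off the work surface, if the arm or the gripper's body presses on something with over 40 N, if the wrist force passes 120 N, or if a joint passes its speed limit or range.

ROBOT

A 6-joint arm with a two-finger parallel gripper is mounted at the origin on the work surface. World frame = base frame: x ahead of the robot, y to its left, z up, the work surface at z = 0. Lengths are in m, angles in rad, forces in N, time in s.
With the tool pointing down it reaches from about 0.25 to 0.775 m from the base axis. Payload 8.9 kg.
Tool frame: the origin (TCP) lies between the finger pads; the fingertips stand 25 mm ahead of it and the grasp point (between the pads) lies 6 mm ahead of it (robot.tips_ahead is the distance from the TCP to the fingertips, in m); x points along the fingers, y is the direction in which the jaws open and shut, and the axes are right-handed (so a half turn about x gives the same grasp; the last joint's range is limited). The gripper opens to 85 mm and grips with 20 to 120 N. Pads are 22 mm wide; open, the fingers measure 114 mm over their backs; the gripper's body (76 mm by 85 mm) begins 54 mm behind the grasp point. The pads swing forward as they close: fully open they stand 13 mm farther back than shut.
Start: joints at [1.115, 0.291, -0.153, 1.127, 0, 1.431], TCP at [0.164, 0.499, 0.256] pointing down, gripper open.
Joint ranges: [-2.52, 2.52], [-0.91, 1.74], [-1.3, 1.37], [-1.96, 2.02], [-1.52, 1.47], [-3.14, 3.14]. Speed limits (rad/s): [2.22, 2.22, 2.79, 3.14, 3.14, 3.14].

INTERFACE

Orientations are given as a rotation vector (axis times angle).
In Python, from bench import robot gives the robot as it stands.
- The arm moves only by the shell command python3 -m creep 'ROWS'. ROWS is a JSON object of lists of equal length, an entry for each row: "xyz": the shift along the world's x, y, z in cm, a list of three; "angular": the turn, a rotation vector about the world's x, y, z in rad, a list of three; "claw": the opening, from -1 (shut) to 1 (fully open), so that 0 is half open. A call has 1 to 8 rows; each row is the pose to reach, as a shift and turn from the pose measured when the call began; what a row does not reach only later rows make up. A row lasts 1/10 s, in which the tool goes at most 50 mm and 8.59 degrees, less where a joint would pass 70% of its speed; a pose out of reach is approached as far as the arm can. A call with a gripper value outside its range is refused whole. The fingers move at their own pace and stop on an object; the grip force is fixed at half the most. Time passes only in rows, so rows that repeat a pose let the fingers close. It gives the time, the measured TCP pose, the force and the opening at its end, in the units of the state.
- robot.read_state(): the state, without advancing time (a new reading comes with each control period).
- robot.grab_frame(name): name is "side" or "top"; returns the picture (400x640x3 uint8, blue, green, red); there is no depth.
- robot.get_calibration(name): a dict with "K" (3x3 intrinsics, pixels), "rvec" (rotation vector, rad) and "tvec" (3), from world to camera coordinates, as OpenCV has them. Camera axes: x right, y down, z forward; pixel columns grow to the right and rows downward; lengths in m; the calibration is good to about 2 mm. A picture is of the moment at which its call begins. get_calibration takes no time and is no camera call.
- robot.sign_off(): hands the job in, once; it reports no verdict.
The state is a dict: "t": time; "joint_positions": joint angles; "joint_vel": joint speeds; "effort": joint torques, N m; "tool_pos": TCP position; "tcp_rot": TCP orientation; "wrist_force": force on the tool from outside, world axes, zero at the start; "wrist_torque": the same for the moment, N m; "width": finger opening in m.
Only numpy, scipy, OpenCV 4.12 (cv2) and the standard library are available. Lean on these libraries where they do the work, as an engineer would, in place of code of your own. Each camera call takes 0.05 s, during which the arm holds its last target. There are 200 camera calls.

## Working session

There is one attempt and no reset: what is moved stays moved. The work goes in short steps, Python scripts to look and compute and a shell command to move; the robot and the scene stay as the last step left them, time stands still between calls to the robot, and variables do not carry over. Pictures are saved under pics/ and viewed, about 8 in all and at most 12, crops included, and the job is handed in when it is done.

```bash
ls; mkdir -p pics; python3 - <<'E'
from bench import robot
import cv2
for n in("top","side"):
    im=robot.grab_frame(n); cv2.imwrite(f"pics/{n}0.png",im); c=robot.get_calibration(n)
    import numpy as np
    R=cv2.Rodrigues(np.array(c["rvec"],float))[0]; print(n,c["K"],-R.T@np.array(c["tvec"]).ravel(),R)
print(robot.read_state())
E
```

```text
pics
top [[379.02887316   0.         320.93886981]
 [  0.         379.02887316 202.87203267]
 [  0.           0.           1.        ]] [ 0.44463778 -0.06466445  1.08759067] [[ 0.02265414 -0.9997234  -0.00631831]
 [-0.9973368  -0.02216091 -0.06948522]
 [ 0.06932598  0.00787561 -0.99756297]]
side [[475.76425591   0.         312.76510566]
 [  0.         475.76425591 192.1452932 ]
 [  0.           0.           1.        ]] [0.3999016  1.20055492 0.7796998 ] [[-0.99521897 -0.09713447 -0.01020244]
 [-0.0406942   0.50735484 -0.86077584]
 [ 0.08878726 -0.85624527 -0.50888198]]
{'t': 0.1, 'joint_positions': array([ 1.11469422e+00,  2.91193984e-01, -1.54011817e-01,  1.12671406e+00,
       -8.72139595e-06,  1.43151073e+00]), 'joint_vel': array([ 2.56985769e-05, -2.25702526e-03,  9.84124767e-04, -1.53316567e-04,
        2.39663012e-04, -8.18662541e-04]), 'effort': array([ 1.58840165e-03, -5.37978494e+01,  3.31918108e+01,  9.32392781e-03,
       -1.50884953e-04,  2.13794090e-05]), 'tool_pos': array([0.16339656, 0.49855811, 0.25581986]), 'tcp_rot': array([ 0.24780135,  1.55677951, -0.24949847]), 'wrist_force': array([ 0.03883164,  0.86831292, -0.21178028]), 'wrist_torque': array([0.00769519, 0.03887603, 0.02528715]), 'width': 0.08529700137647275}
```

View pics/top0.png

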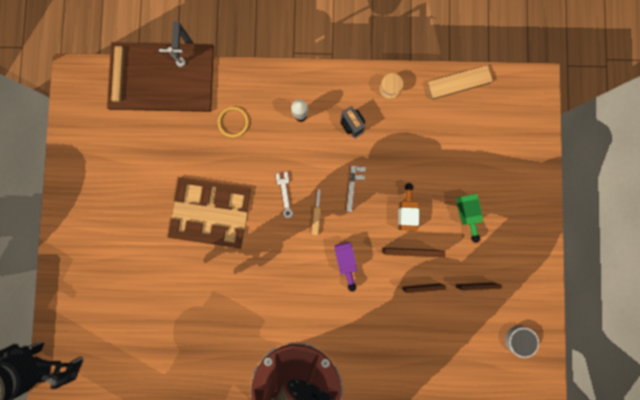

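View pics/side0.png

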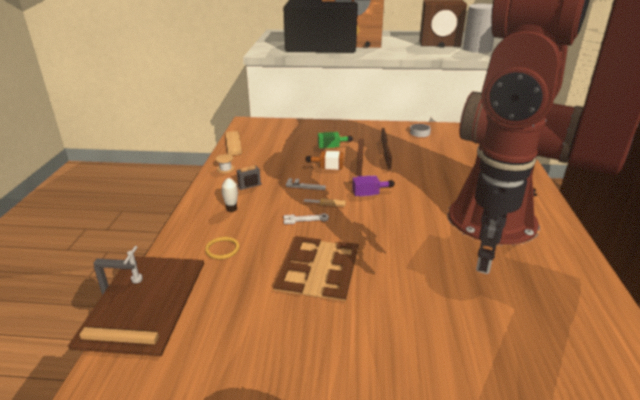

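Top view: three rails: (413,251) about 62 px long, (424,288) about 40 px, (478,286) about 45 px. Only the first is about 160 mm long. The amber bottle is at (408,208) with its cap at (408,187). The green (471,215) and purple (347,263) ones are look-alikes. The tools are the spanner (286,194), trimmer (316,212) and caliper (352,188), and the tray is at (210,212). I'll confirm with one enlarged crop.

```bash
python3 - <<'E'
import cv2,numpy as np
im=cv2.imread("pics/top0.png")
a=im[150:300,265:515]; a=cv2.resize(a,None,fx=3.2,fy=3.2,interpolation=cv2.INTER_CUBIC)
cv2.imwrite("pics/c1.png",a)
b=im[170:255,160:260]; cv2.imwrite("pics/c2.png",cv2.resize(b,None,fx=6,fy=6,interpolation=cv2.INTER_CUBIC))
E
```

```text
(no output)
```

View pics/c1.png

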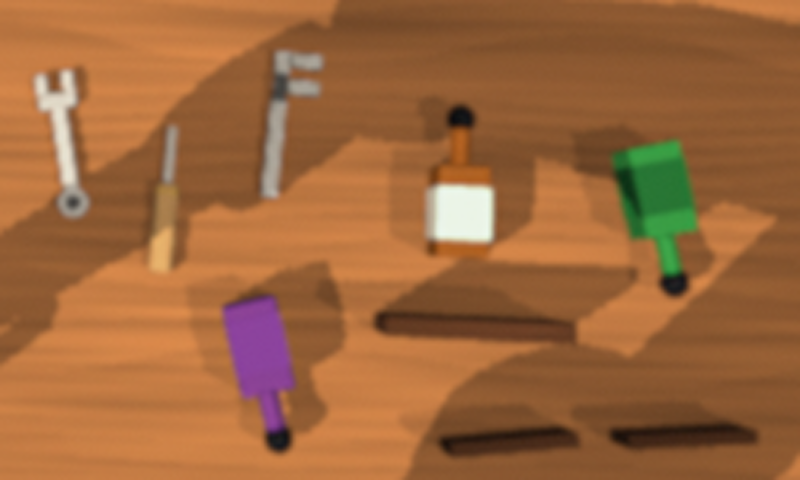

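View pics/c2.png

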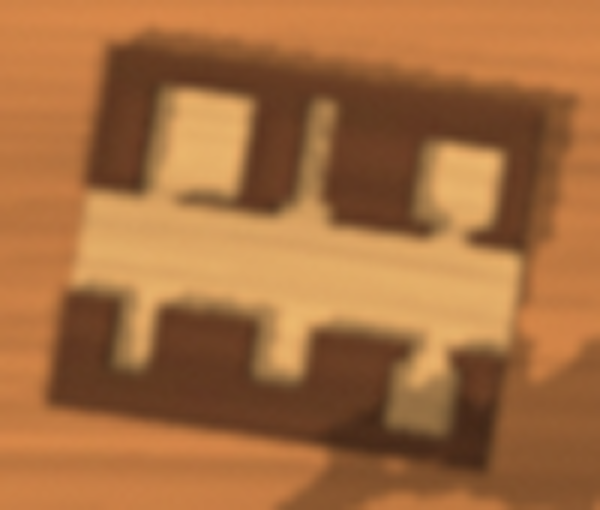

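```bash
cat > h.py <<'E'
import cv2,numpy as np
from bench import robot
C={}
for n in("top","side"):
    c=robot.get_calibration(n); R=cv2.Rodrigues(np.array(c["rvec"],float))[0]
    C[n]=(np.array(c["K"]),R,np.array(c["tvec"],float).ravel())
def ray(n,px,z):
    K,R,t=C[n]; px=np.atleast_2d(np.array(px,float))
    d=np.c_[px,np.ones(len(px))]@np.linalg.inv(K).T@R; o=-R.T@t
    return (o+d*((z-o[2])/d[:,2])[:,None])[:,:2]
def proj(n,P):
    K,R,t=C[n]; q=(np.atleast_2d(P)@R.T+t)@K.T; return q[:,:2]/q[:,2:]
def rect(n,z,size=240,mm=1.,cx=0.,cy=0.,im=None):
    """orthographic picture of plane z: col = -y, row = -x, mm per pixel"""
    j,i=np.meshgrid(np.arange(size),np.arange(size))
    P=np.stack([cx-(i-size/2)*mm/1e3,cy-(j-size/2)*mm/1e3,0*i+z],-1).reshape(-1,3)
    m=proj(n,P).reshape(size,size,2).astype(np.float32)
    return cv2.remap(im,m[...,0],m[...,1],cv2.INTER_CUBIC)
E
python3 - <<'E'
from h import *
t=cv2.imread("pics/top0.png");s=cv2.imread("pics/side0.png")
h=cv2.cvtColor(t,cv2.COLOR_BGR2HSV)
for nm,p in dict(tray_l=(172,190),tray_dark=(235,243),bench=(160,180),benchsh=(330,200),sp=(285,187),cal=(350,200),calgap=(352,176),trh=(316,218),trsh=(317,212),blade=(318,195),rail=(413,251),bottle=(408,227),neck=(408,198),label=(409,216)).items(): print(nm,p,t[p[1],p[0]],h[p[1],p[0]])
for nm,p,z in [("tray",(210,212),.012),("spanner",(286,194),.01),("trimmer",(316,215),.014),("cal",(352,190),.01),("bottlefoot",(408,229),.046),("cap",(408,187),.023),("rail",(413,250),.07),("bezel",(233,122),.008),("valve",(300,110),.1),("purple",(347,263),.04),("green",(471,215),.04)]:
    q=ray("top",p,z)[0]; print(nm,q, "side px",proj("side",[*q,z])[0])
E
```

```text
tray_l (172, 190) [ 65 119 190] [ 13 168 190]
tray_dark (235, 243) [28 47 77] [ 12 162  77]
bench (160, 180) [ 70 127 203] [ 13 167 203]
benchsh (330, 200) [ 52  91 143] [ 13 162 143]
sp (285, 187) [166 183 196] [ 17  39 196]
cal (350, 200) [155 166 173] [ 18  27 173]
calgap (352, 176) [65 69 71] [20 22 71]
trh (316, 218) [ 76 126 169] [ 16 140 169]
trsh (317, 212) [ 78 127 171] [ 16 139 171]
blade (318, 195) [137 151 162] [ 17  39 162]
rail (413, 251) [ 36  60 103] [ 11 166 103]
bottle (408, 227) [ 36  97 176] [ 13 203 176]
neck (408, 198) [ 31  94 173] [ 13 209 173]
label (409, 216) [231 244 235] [ 51  14 244]
tray [0.48634729 0.25880781] side px [318.00811622 263.03329738]
spanner [0.54270441 0.04419175] side px [305.27822741 216.04148419]
trimmer [ 0.48449968 -0.04297875] side px [327.21715951 200.19669361]
cal [ 0.55832794 -0.14398952] side px [306.89388759 184.17953607]
bottlefoot [ 0.45063446 -0.29635333] side px [342.11970641 154.8840367 ]
cap [ 0.56892695 -0.30067536] side px [308.62257133 159.06734681]
rail [ 0.3949777  -0.30468812] side px [358.43644376 148.13306534]
bezel [0.749247  0.2043894] side px [222.19472505 246.0443751 ]
valve [0.75944562 0.00438693] side px [233.12128101 179.77840383]
purple [ 0.35396871 -0.1315039 ] side px [370.20259796 180.43395326]
green [ 0.49311696 -0.47086394] side px [332.97361244 135.79265979]
```

```bash
cat > m.py <<'E'
from h import *
def meas(n,im,z,cx,cy,test,size=400,mm=.5):
    r=rect(n,z,size,mm,cx,cy,im); hs=cv2.cvtColor(r,cv2.COLOR_BGR2HSV).astype(int)
    m=test(hs).astype(np.uint8); m=cv2.morphologyEx(m,cv2.MORPH_OPEN,np.ones((5,5),np.uint8))
    k,l,st,c=cv2.connectedComponentsWithStats(m); b=1+np.argmax(st[1:,4]); m=(l==b).astype(np.uint8)
    i,j=np.nonzero(m); P=np.c_[cx-(i-size/2)*mm/1e3,cy-(j-size/2)*mm/1e3]
    return r,m,P
def axis(P,lo,hi,a0=None):
    """centreline fit over the stretch lo..hi (fractions along the principal axis)"""
    c=P.mean(0); u=np.linalg.svd(P-c,full_matrices=False)[2][0] if a0 is None else a0
    u=u*np.sign(u[0]); 
    for _ in range(3):
        v=np.array([-u[1],u[0]]); s=(P-c)@u; w=(P-c)@v
        e=[np.percentile(s,.3),np.percentile(s,99.7)]; L=e[1]-e[0]
        sel=(s>e[0]+lo*L)&(s<e[0]+hi*L)
        bins=np.round(s[sel]/.001); mid=np.array([(b*.001,(w[sel][bins==b].max()+w[sel][bins==b].min())/2,np.ptp(w[sel][bins==b])) for b in np.unique(bins)])
        k=np.polyfit(mid[:,0],mid[:,1],1); c=c+v*k[1]; u=u+v*k[0]; u/=np.linalg.norm(u)
    return c+u*e[0],c+u*e[1],np.degrees(np.arctan2(u[1],u[0])),np.median(mid[:,2])
steel=lambda h:(h[...,1]<95)
E
python3 - <<'E'
from m import *
outs=[]
for n in("top","side"):
    im=cv2.imread(f"pics/{n}0.png")
    for nm,z,cx,cy,test,lo,hi in [("spanner",.010,.543,.044,steel,.25,.65),("caliper",.010,.558,-.144,steel,.1,.5),
       ("blade",.006,.52,-.045,steel,.1,.9),("handle",.014,.484,-.043,lambda h:(h[...,1]<150)&(h[...,0]>13),.1,.55),
       ("tray",.012,.487,.259,lambda h:(h[...,2]<107),.0,1.)]:
        S=400 if nm!="tray" else 520
        r,m,P=meas(n,im,z,cx,cy,test,S)
        if nm=="tray":
            cn=max(cv2.findContours(m,cv2.RETR_EXTERNAL,cv2.CHAIN_APPROX_NONE)[0],key=cv2.contourArea)
            hull=cv2.convexHull(np.array(np.argwhere(m)[:,::-1])); q=cv2.minAreaRect(hull); print(n,nm,"c",.487-(q[0][1]-260)*.0005,.259-(q[0][0]-260)*.0005,q[1],q[2])
        else:
            a=axis(P,lo,hi); print(n,nm,a[0].round(4),a[1].round(4),"L",np.linalg.norm(a[1]-a[0]).round(4),"ang",a[2].round(2),"w",a[3].round(4))
        cs=cv2.findContours(m,cv2.RETR_LIST,cv2.CHAIN_APPROX_NONE)[0]; cv2.drawContours(r,cs,-1,(255,0,255),1)
        outs.append(cv2.resize(r,(160 if 0 else 160,160)) if 0 else r[100:-100,100:-100] if nm!="tray" else cv2.resize(r,(200,200)))
cv2.imwrite("pics/mm.png",cv2.resize(np.vstack([np.hstack(outs[:5]),np.hstack(outs[5:])]),(800,320)) if 0 else np.vstack([np.hstack([cv2.resize(o,(160,160)) for o in outs[k:k+5]]) for k in (0,5)]))
E
```

```text
top spanner [0.4764 0.0359] [0.605  0.0599] L 0.1308 ang 10.54 w 0.0164
top caliper [ 0.4979 -0.1348] [ 0.6294 -0.1473] L 0.1321 ang -5.44 w 0.0161
top blade [0.4759 0.0401] [0.6074 0.0513] L 0.1319 ang 4.86 w 0.0161
top handle [0.4778 0.0367] [0.5835 0.0538] L 0.1071 ang 9.19 w 0.0132
top tray c 0.4246229553222656 0.2677847213745117 (419.257568359375, 109.06925964355469) 7.197703838348389
side spanner [0.477  0.0405] [0.604  0.0674] L 0.1299 ang 11.95 w 0.0278
side caliper [ 0.4992 -0.1286] [ 0.6287 -0.1404] L 0.13 ang -5.22 w 0.0296
side blade [0.4769 0.0386] [0.6075 0.048 ] L 0.1309 ang 4.1 w 0.023
side handle [ 0.4304 -0.0297] [ 0.5156 -0.0342] L 0.0854 ang -3.04 w 0.0346
side tray c 0.4252168273925781 0.2702248840332031 (428.6050109863281, 109.06610870361328) 7.891703128814697
```

View pics/mm.png

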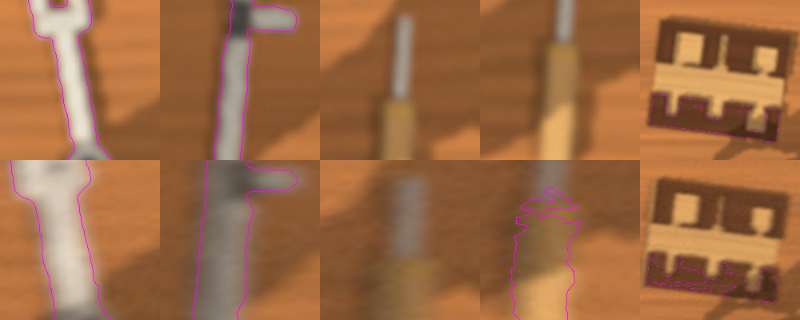

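```bash
python3 - <<'E'
from m import *
im=cv2.imread("pics/top0.png")
# trimmer: restrict to strip
def test_h(h):
    m=np.zeros(h.shape[:2],bool); m[:,150:250]=((h[...,1]<152)&(h[...,0]>=14))[:,150:250]; return m
r,m,P=meas("top",im,.014,.484,-.045,test_h); 
a=axis(P,.1,.5); print("all",a)
r2,m2,P2=meas("top",im,.008,.525,-.045,lambda h:(h[...,1]<105),200); b=axis(P2,.1,.9); print("blade",b)
# tray: outline edges of the hull of all dark parts
S=520; r3=rect("top",.012,S,.5,.487,.259,im); hs=cv2.cvtColor(r3,cv2.COLOR_BGR2HSV).astype(int)
t=(hs[...,2]<115).astype(np.uint8); t[:70]=0; t[-60:]=0; t=cv2.morphologyEx(t,cv2.MORPH_OPEN,np.ones((9,9),np.uint8))
h=cv2.convexHull(np.argwhere(t)[:,::-1].astype(np.int32)); q=cv2.minAreaRect(h); print("tray c",.487-(q[0][1]-260)*.0005,.259-(q[0][0]-260)*.0005,np.array(q[1])*.5,q[2])
cv2.drawContours(r3,[h],-1,(255,0,255),1); 
# draw the predicted outline and pockets
for rr,mm_ in((r,m),(r2,m2)): cv2.drawContours(rr,cv2.findContours(mm_,cv2.RETR_LIST,cv2.CHAIN_APPROX_NONE)[0],-1,(255,0,255),1)
cv2.imwrite("pics/mm2.png",np.hstack([r3[60:460],r[:,120:280],cv2.copyMakeBorder(r2[:,50:150],0,200,0,0,cv2.BORDER_CONSTANT)]))
print((np.hstack([r3[60:460],r[:,120:280]])).shape)
# bottle, cap, rail
def seg(z,cx,cy,t,S=400):
    r,m,P=meas("top",im,z,cx,cy,t,S); q=cv2.minAreaRect(np.argwhere(m).astype(np.int32)); 
    return (cx-(q[0][0]-S/2)*.0005,cy-(q[0][1]-S/2)*.0005),np.array(q[1])*.5,q[2]
print("label",seg(.046,.47,-.3,lambda h:h[...,1]<60))
print("amber+label",seg(.046,.47,-.3,lambda h:(h[...,1]<60)|(h[...,1]>185)))
print("cap",seg(.023,.57,-.30,lambda h:h[...,2]<60,160))
print("rail",seg(.07,.395,-.305,lambda h:h[...,2]<115,400))
E
```

```text
all (array([ 0.42952553, -0.04018535]), array([ 0.49897285, -0.04384355]), np.float64(-3.0153204489796197), np.float64(0.021023048286426305))
blade (array([ 0.50762106, -0.04460943]), array([ 0.55910173, -0.04816337]), np.float64(-3.9491241393576564), np.float64(0.010578374760095231))
tray c 0.4849307708740234 0.25944615173339847 [213.21572876 176.62545776] 7.125016689300537
(400, 680, 3)
label ((0.4860949554443359, -0.2981165161132812), array([54.98991013, 46.66040039]), 88.26429748535156)
amber+label ((0.4860949554443359, -0.2981165161132812), array([54.98991013, 46.66040039]), 88.26429748535156)
cap ((0.572, -0.30174999999999996), array([20.5, 16. ]), 90.0)
rail ((0.39290666961669923, -0.3041210632324219), array([166.23532104,  22.20902824]), 88.3316650390625)
```

View pics/mm2.png

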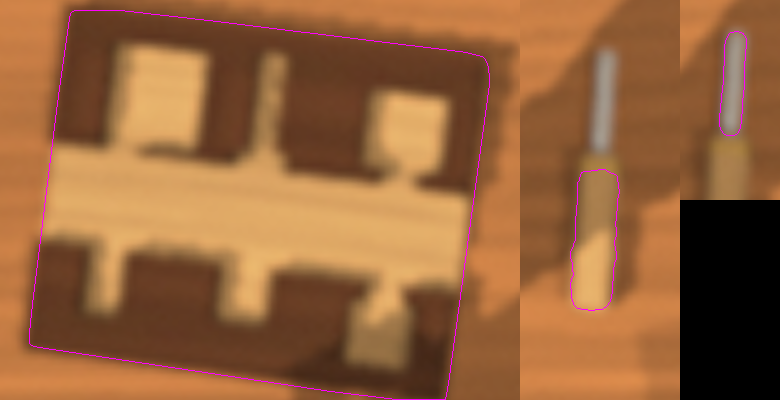

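```bash
python3 - <<'E'
from m import *
from scipy.spatial.transform import Rotation as Ro
s=robot.read_state(); R=Ro.from_rotvec(s["tcp_rot"]).as_matrix(); print(R.round(3)); print("jaw deg",np.degrees(np.arctan2(R[1,1],R[0,1])))
im=cv2.imread("pics/top0.png")
# tray-aligned picture at z=.012 : profile along tray x/y
S=600; M=cv2.getRotationMatrix2D((0,0),0,1)
o=np.array([.4775,.2604]); th=np.radians(-7.1); u=np.array([np.cos(th),np.sin(th)]); v=np.array([-u[1],u[0]])
def prof(ys,xs,z):  # value at tray coords (mm)
    P=np.array([[*(o+u*x/1e3+v*y/1e3),z] for y in ys for x in xs]); m=proj("top",P).astype(np.float32).reshape(len(ys),len(xs),2)
    return cv2.remap(cv2.cvtColor(im,cv2.COLOR_BGR2HSV)[...,2],m[...,0],m[...,1],cv2.INTER_LINEAR).astype(float)
xs=np.arange(-110,125,.5)
def edges(vv,ax,lo=25):
    g=np.gradient(cv2.GaussianBlur(vv.reshape(1,-1),(9,1),2).ravel()); k=[i for i in range(3,len(g)-3) if abs(g[i])==abs(g[i-3:i+4]).max() and abs(g[i])>3]
    return [(float(ax[i]),int(np.sign(g[i]))) for i in k]
for y in(-98,-35,35,98): print("x-edges y",y,edges(prof([y-3,y,y+3],xs,.012).mean(0),xs))
ys=np.arange(-125,126,.5)
for x in(-70,-60,-40,-35,45,52,60,85): print("y-edges x",x,edges(prof(ys,[x-2,x,x+2],.012).mean(1),ys))
E
```

```text
[[-0.     0.312  0.95 ]
 [-0.001  0.95  -0.312]
 [-1.    -0.001 -0.   ]]
jaw deg 71.84775632945963
x-edges y -98 [(-91.5, -1), (-79.5, -1), (-20.0, 1), (24.5, -1), (103.0, 1)]
x-edges y -35 [(-79.0, -1), (-20.0, 1), (24.5, -1), (103.0, 1)]
x-edges y 35 [(-79.5, -1), (-18.5, 1), (25.0, -1), (32.0, 1), (79.0, -1), (106.0, 1)]
x-edges y 98 [(-79.0, -1), (-21.0, 1), (25.0, -1), (97.5, 1)]
y-edges x -70 [(-104.0, -1), (108.5, 1)]
y-edges x -60 [(-103.0, -1), (-82.5, 1), (-51.5, -1), (108.0, 1)]
y-edges x -40 [(-105.0, -1), (-81.5, 1), (-59.5, -1), (-53.5, -1), (-10.0, 1), (7.5, -1), (13.0, -1), (64.0, 1), (74.0, -1), (79.0, -1), (109.0, 1)]
y-edges x -35 [(-104.5, -1), (-78.0, 1), (-61.0, -1), (-9.5, 1), (6.5, -1), (13.5, -1), (63.5, 1), (79.0, -1), (109.0, 1)]
y-edges x 45 [(-115.5, -1), (-105.0, -1), (-87.5, 1), (-56.5, -1), (-48.5, -1), (-4.5, 1), (7.0, -1), (35.0, 1), (72.0, -1), (79.5, -1), (108.5, 1)]
y-edges x 52 [(-116.5, -1), (-87.0, 1), (-55.0, -1), (-50.0, -1), (-5.0, 1), (7.5, -1), (34.5, 1), (72.0, -1), (80.0, -1), (108.5, 1)]
y-edges x 60 [(-115.5, -1), (-87.0, 1), (-51.5, -1), (-5.0, 1), (6.5, -1), (35.0, 1), (73.5, -1), (79.0, -1), (108.5, 1)]
y-edges x 85 [(-117.0, -1), (107.5, 1)]
```

Only the 160 mm rail fits, and the amber bottle lies with its foot towards it, so those are the two meant. Top view gives these positions:

| Thing | Position (m) | Angle |
|---|---|---|
| Bottle cap | (.572, -.302) | about -1.7° |
| Rail centre | about (.391, -.304) | about -1.7° |
| Spanner | (.538, .048) | 10.5° |
| Trimmer | (.479, -.043) | -3.5° |
| Caliper | (.554, -.140) | -5.4° |
| Tray origin | (.479, .2635) | -7.1° |

I go to the bottle first.

```bash
python3 -m creep '{"xyz":[[20.4,-40,0],[20.4,-40,0],[20.4,-40,0],[20.4,-40,0],[20.4,-40,0],[20.4,-40,0],[20.4,-40,0],[20.4,-40,0]],"angular":[[0,0,0.14],[0,0,0.287],[0,0,0.287],[0,0,0.287],[0,0,0.287],[0,0,0.287],[0,0,0.287],[0,0,0.287]],"claw":[1,1,1,1,1,1,1,1]}'
```

```text
t: 0.9
tool_pos: [0.3433, 0.1447, 0.2559]
tcp_rot: [0.022, 1.571, -0.024]
wrist_force: [0.7, 1.2, -0.2]
width: 0.0853
```

```bash
python3 -m creep '{"xyz":[[22.9,-44.7,0],[22.9,-44.7,0],[22.9,-44.7,0],[22.9,-44.7,0],[22.9,-44.7,0],[22.9,-44.7,0],[22.9,-44.7,0],[22.9,-44.7,0]],"angular":[[0,0,0],[0,0,0],[0,0,0],[0,0,0],[0,0,0],[0,0,0],[0,0,0],[0,0,0]],"claw":[0.3,0.3,0.3,0.3,0.3,0.3,0.3,0.3]}'
python3 -m creep '{"xyz":[[5,-10,-12],[5,-10,-12],[5,-10,-12],[5,-10,-12],[5,-10,-12]],"angular":[[0,0,0],[0,0,0],[0,0,0],[0,0,0],[0,0,0]],"claw":[0.3,0.3,0.3,0.3,0.3]}'
```

```text
t: 1.7
tool_pos: [0.5253, -0.2117, 0.2556]
tcp_rot: [0.023, 1.571, -0.024]
wrist_force: [0.5, 0.4, 0.0]
width: 0.0553
t: 2.2
tool_pos: [0.5742, -0.3119, 0.1329]
tcp_rot: [0.026, 1.574, -0.023]
wrist_force: [-0.3, 0.1, 0.2]
width: 0.0557
```

```bash
python3 -m creep '{"xyz":[[-0.2,1,-4],[-0.2,1,-8],[-0.2,1,-10.2],[-0.2,1,-10.2],[-0.2,1,-10.2],[-0.2,1,-10.2]],"angular":[[0,0,0],[0,0,0],[0,0,0],[0,0,0],[0,0,0],[0,0,0]],"claw":[0.3,0.3,0.3,0.3,0.3,0.3]}'
python3 - <<'E'
from h import *
a=robot.grab_frame("side")[110:210,240:400]; b=robot.grab_frame("top")[160:260,340:500]
cv2.imwrite("pics/g1.png",np.vstack([cv2.resize(x,None,fx=3,fy=3,interpolation=cv2.INTER_CUBIC) for x in(a,b)]))
E
```

```text
t: 2.8
tool_pos: [0.5737, -0.3024, 0.0337]
tcp_rot: [0.024, 1.571, -0.024]
wrist_force: [0.5, -0.5, 1.4]
width: 0.0553
```

View pics/g1.png

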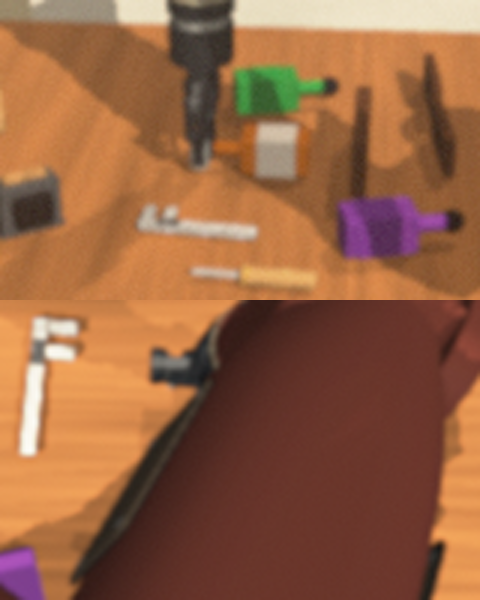

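```bash
python3 - <<'E'
from h import *
s=cv2.imread("pics/side0.png")[125:185,290:360]; t=cv2.imread("pics/top0.png")[175:240,380:440]
cv2.imwrite("pics/g2.png",np.hstack([cv2.resize(x,(390,390),interpolation=cv2.INTER_CUBIC) for x in(s,t)]))
E
```

```text
(no output)
```

View pics/g2.png

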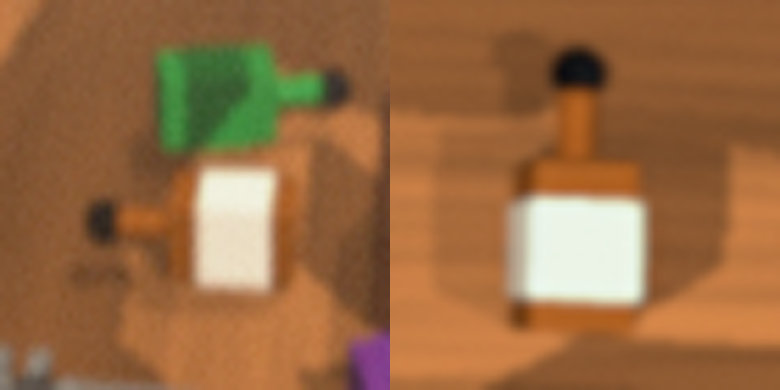

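Side crop: cap at side pixel (308,159), top pixel (409,187), so the fingers straddle the cap. Next: close and lift.

```bash
python3 -m creep '{"xyz":[[-0.3,-0.1,-0.3],[-0.3,-0.1,-0.3],[-0.3,-0.1,-0.3],[-0.3,-0.1,-0.3],[-0.3,-0.1,-0.3],[-0.3,-0.1,-0.3]],"angular":[[0,0,0],[0,0,0],[0,0,0],[0,0,0],[0,0,0],[0,0,0]],"claw":[0.3,-1,-1,-1,-1,-1]}'
python3 -m creep '{"xyz":[[-1,0,2],[-2,0,4],[-4,0,6],[-5,0,8],[-6,0,10],[-7,0,12],[-8,0,13],[-8,0,13]],"angular":[[0,0,0],[0,0,0],[0,0,0],[0,0,0],[0,0,0],[0,0,0],[0,0,0],[0,0,0]],"claw":[-1,-1,-1,-1,-1,-1,-1,-1]}'
```

```text
t: 3.5
tool_pos: [0.5705, -0.3036, 0.0303]
tcp_rot: [0.024, 1.572, -0.025]
wrist_force: [-0.1, -0.0, 1.8]
width: 0.0226
t: 4.3
tool_pos: [0.49, -0.3039, 0.1612]
tcp_rot: [0.024, 1.571, -0.026]
wrist_force: [0.2, 0.1, -2.1]
width: 0.0229
```

```bash
python3 -m creep '{"xyz":[[0,0,0],[0,0,0],[0,0,0],[0,0,0],[0,0,0]],"angular":[[0,0,0],[0,0,0],[0,0,0],[0,0,0],[0,0,0]],"claw":[-1,-1,-1,-1,-1]}'
cat > b.py <<'E'
from h import *
def bottle(im=None):
    im=robot.grab_frame("side") if im is None else im
    h=cv2.cvtColor(im,cv2.COLOR_BGR2HSV).astype(int)
    x0,y0,x1,y1=270,80,400,200; w=h[y0:y1,x0:x1]
    lab=((w[...,1]<70)&(w[...,2]>140)).astype(np.uint8); amb=((w[...,1]>190)&(w[...,0]<18)&(w[...,2]>50)).astype(np.uint8)
    for nm,m in(("label",lab),("amber",amb)):
        k,l,st,c=cv2.connectedComponentsWithStats(m)
        for b in np.argsort(-st[1:,4])[:3]+1: 
            q=cv2.minAreaRect(np.argwhere(l==b)[:,::-1].astype(np.int32)); print(nm,st[b][:4]+[x0,y0,0,0],st[b][4],"rect",np.round(q[0],1)+[x0,y0],np.round(q[1],1),round(q[2],1))
    return im
E
python3 - <<'E'
from b import *
im=bottle(); cv2.imwrite("pics/s3.png",im)
s=robot.read_state(); p=s["tool_pos"]
print("tcp",p,s["wrist_force"]); 
for d in(.006,.038,.128): print(d,proj("side",p-[0,0,d]))
cv2.imwrite("pics/s3c.png",cv2.resize(im[100:220,270:400],None,fx=5,fy=5,interpolation=cv2.INTER_CUBIC))
E
```

```text
t: 4.8
tool_pos: [0.4901, -0.3037, 0.1608]
tcp_rot: [0.024, 1.571, -0.025]
wrist_force: [0.2, -0.3, -1.3]
width: 0.0229
label [335  80  65  57] 2605 rect [367. 108.] [56. 64.] 90.0
label [270  80  57  38] 2042 rect [298.   98.5] [37. 56.] 90.0
label [286 179  39  11] 161 rect [305.1 184.7] [38.3  7.2] 8.1
amber [346 121   2   2] 3 rect [346.8 121.8] [0.7 1.4] 45.0
amber [346 126   2   3] 3 rect [346.3 126.9] [0.4 2.2] 26.6
amber [337 125   2   1] 2 rect [337.5 125. ] [1. 0.] 180.0
tcp [ 0.49006558 -0.30380834  0.16091948] [ 0.65907063  0.49353049 -1.86934482]
0.006 [[331.26656354 124.60905124]]
0.038 [[331.17703868 133.32176164]]
0.128 [[330.9345762  156.91861804]]
```

View pics/s3c.png

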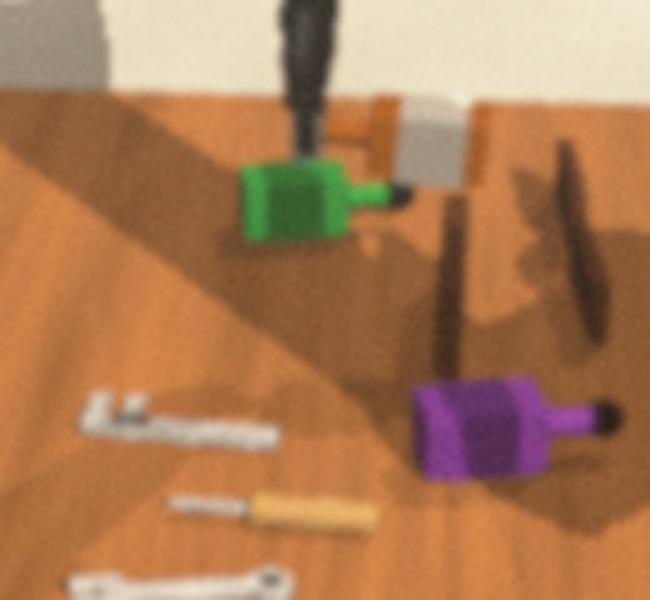

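The crop shows the bottle lifted but still horizontal: body at crop (420,140), grip at (305,135). So the pinch holds it rigidly instead of letting it swing. I'll tilt the gripper about -y, raising the axis and letting gravity help.

```bash
python3 -m creep '{"xyz":[[-2,0,5],[-4,0,9],[-4,0,12],[-5,0,14],[-5,0,14],[-5,0,14],[-5,0,14],[-5,0,14]],"angular":[[0,0,0],[0,-0.14,0],[0,-0.28,0],[0,-0.42,0],[0,-0.56,0],[0,-0.7,0],[0,-0.8,0],[0,-0.8,0]],"claw":[-1,-1,-1,-1,-1,-1,-1,-1]}'
python3 - <<'E'
from b import *
im=robot.grab_frame("side"); cv2.imwrite("pics/s4.png",im)
s=robot.read_state(); p=s["tool_pos"]; print(s["joint_positions"].round(3),s["wrist_force"].round(2),proj("side",p))
w=im[40:220,270:400]; w=cv2.resize(w,None,fx=3,fy=3,interpolation=cv2.INTER_CUBIC); cv2.imwrite("pics/s4c.png",w)
E
```

```text
t: 5.65
tool_pos: [0.4382, -0.3028, 0.299]
tcp_rot: [0.034, 0.772, -0.014]
wrist_force: [-0.1, -0.1, -2.3]
width: 0.023
[-1.127 -0.037 -0.697  0.495  0.701 -0.938] [-0.43  0.53 -1.48] [[347.54628718  83.15120013]]
```

View pics/s4c.png

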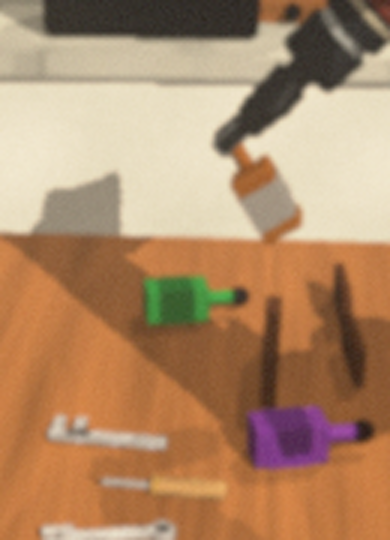

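```bash
cat > b.py <<'E'
from h import *
b0=cv2.imread("pics/side0.png")
def rayy(px,y):
    K,R,t=C["side"]; d=np.r_[px,1]@np.linalg.inv(K).T@R; o=-R.T@t; return o+d*(y-o[1])/d[1]
def bottle(im,y=-.303):
    s=robot.read_state(); c=proj("side",s["tool_pos"])[0].astype(int)
    df=cv2.absdiff(im,b0).max(2)>25; h=cv2.cvtColor(im,cv2.COLOR_BGR2HSV).astype(int)
    m=df&(h[...,1]>140)&(h[...,0]>6)&(h[...,0]<19)&(h[...,2]>90)
    w=np.zeros_like(m); w[c[1]-5:c[1]+70,c[0]-45:c[0]+60]=1; m=(m&w).astype(np.uint8)
    k,l,st,ce=cv2.connectedComponentsWithStats(m)
    for b in np.argsort(-st[1:,4])[:4]+1: print(st[b],ce[b].round(1),rayy(ce[b],y).round(4))
    P=np.argwhere(m)[:,::-1].astype(float); W=np.array([rayy(p,y) for p in P])[:,[0,2]]; q=W-W.mean(0); u=np.linalg.svd(q)[2][0]; u*=np.sign(u[1]); print("axis from vertical deg (+x lean)",np.degrees(np.arctan2(u[0],u[1])),"extent",np.ptp(q@u),"tcp",s["tool_pos"],"lowest z",W[:,1].min())
E
python3 - <<'E'
from b import *
bottle(cv2.imread("pics/s4.png"))
E
python3 -m creep '{"xyz":[[0,0,0],[0,0,0],[0,0,0],[0,0,0],[0,0,0],[0,0,0]],"angular":[[0,-0.14,0],[0,-0.28,0],[0,-0.4,0],[0,-0.5,0],[0,-0.5,0],[0,-0.5,0]],"claw":[-1,-1,-1,-1,-1,-1]}'
python3 - <<'E'
from b import *
im=robot.grab_frame("side"); cv2.imwrite("pics/s5.png",im); bottle(im); print(robot.read_state()["joint_positions"].round(3))
E
```

```text
[ 312  120   70   33 1032] [351.  131.3] [ 0.4227 -0.303   0.1328]
[385 133  22  16 220] [395.  140.7] [ 0.2721 -0.303   0.103 ]
[348  89  13  16 116] [353.4  97.3] [ 0.4185 -0.303   0.2533]
[322 147  23   6  91] [334.2 150.3] [ 0.4789 -0.303   0.0593]
axis from vertical deg (+x lean) 81.28307144299912 extent 0.35446341990790153 tcp [ 0.43883417 -0.30366749  0.29993707] lowest z 0.048728754733452506
t: 6.3
tool_pos: [0.4394, -0.3046, 0.299]
tcp_rot: [0.036, 0.277, -0.006]
wrist_force: [0.8, 0.2, -2.8]
width: 0.0223
[328 127  54  26 592] [361.1 136. ] [ 0.3876 -0.303   0.1167]
[385 133  22  16 222] [395.  140.7] [ 0.2721 -0.303   0.1032]
[340  90  13  14 115] [346.2  98.5] [ 0.4419 -0.303   0.2487]
[322 143  24  10 115] [335.9 149.5] [ 0.4728 -0.303   0.0628]
axis from vertical deg (+x lean) 85.86791956168668 extent 0.3581616876152833 tcp [ 0.43947859 -0.30466791  0.29950242] lowest z 0.048728754733452506
[-1.324  0.101 -1.079 -0.323  1.201 -0.788]
```

```bash
python3 -m creep '{"xyz":[[-1,0,-3],[-2,0,-7],[-2,0,-11],[-2,0,-14],[-2,0,-14],[-2,0,-14],[-2,0,-14]],"angular":[[0,0,0],[0,0,0],[0,0,0],[0,0,0],[0,0,0],[0,0,0],[0,0,0]],"claw":[-1,-1,-1,-1,-1,-1,-1]}'
python3 - <<'E'
from b import *
im=robot.grab_frame("side"); cv2.imwrite("pics/s6.png",im); s=robot.read_state(); print(s["joint_positions"].round(3),s["wrist_force"].round(2))
p=s["tool_pos"]
t=robot.grab_frame("top"); cv2.imwrite("pics/t6.png",t)
for x in(.4004,.4234,.4464): print(x,[proj("side",[x,-.304+.0*x,z])[0].round(1) for z in (0,.122)])
f=lambda i:cv2.resize(i,None,fx=6,fy=6,interpolation=cv2.INTER_CUBIC)
cv2.imwrite("pics/s6c.png",f(im[90:185,310:400]))
E
```

```text
t: 7.05
tool_pos: [0.4203, -0.3059, 0.1591]
tcp_rot: [0.033, 0.278, -0.005]
wrist_force: [0.8, 0.3, -1.2]
width: 0.0155
[-1.382  0.556 -1.195 -0.765  1.235 -0.926] [-0.71  0.07 -0.79]
0.4004 [array([356.1, 166.1]), array([357.4, 134.3])]
0.4234 [array([349.6, 165.9]), array([350.7, 134.1])]
0.4464 [array([343.1, 165.6]), array([343.9, 133.9])]
```

View pics/s6c.png

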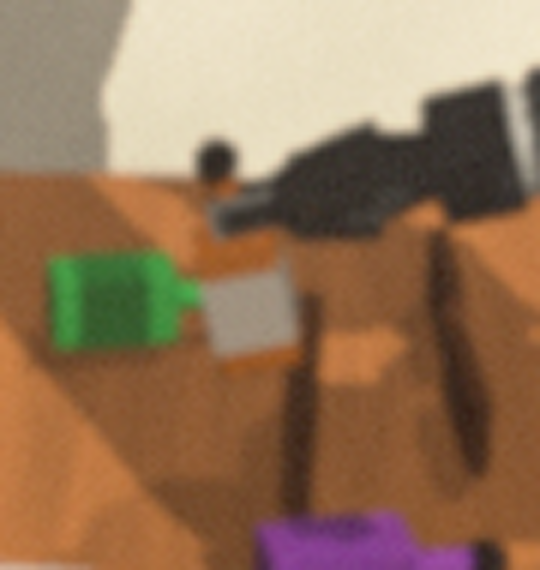

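The crop shows the grip has slid onto the neck: ball above the fingers at crop (217,160), foot centre about (261,359). The bottle leans about 11° with its top towards +x. I'll compute where the foot is.

```bash
python3 - <<'E'
from b import *
f=lambda a,b:(310+(a+.5)/6-.5,90+(b+.5)/6-.5)
for n,p,y in(("ball",(217,160),-.305),("footL",(222,368),-.282),("footR",(300,352),-.282),("tip",(215,220),-.305)): print(n,rayy(f(*p),y).round(4))
E
python3 -m creep '{"xyz":[[0,0,0],[0,0,0],[0,0,0],[0,0,0]],"angular":[[0,-0.1,0],[0,-0.18,0],[0,-0.18,0],[0,-0.18,0]],"claw":[-1,-1,-1,-1]}'
python3 - <<'E'
from h import *
s=robot.read_state(); print(s["joint_positions"].round(3))
im=robot.grab_frame("side"); cv2.imwrite("pics/s7.png",im)
h=cv2.cvtColor(im,cv2.COLOR_BGR2HSV).astype(int)[90:185,310:400]
m=((h[...,1]<60)&(h[...,2]>100)&(h[...,2]<190)).astype(np.uint8); m[:35]=0
k,l,st,c=cv2.connectedComponentsWithStats(m)
for b in np.argsort(-st[1:,4])[:2]+1: print(st[b],c[b]+[310,90],[q.round(1).tolist() for q in cv2.boxPoints(cv2.minAreaRect(np.argwhere(l==b)[:,::-1].astype(np.int32)))+np.float32([310,90])])
E
```

```text
ball [ 0.4418 -0.305   0.1859]
footL [ 0.4352 -0.282   0.0687]
footR [ 0.3911 -0.282   0.0804]
tip [ 0.442  -0.305   0.1499]
t: 7.55
tool_pos: [0.4206, -0.3088, 0.1586]
tcp_rot: [0.031, 0.107, -0.007]
wrist_force: [0.0, -0.9, -2.8]
width: 0.0157
[-1.411  0.945 -1.29  -1.655  1.374 -0.54 ]
[ 31  47  14  10 120] [348.1        141.13333333] [[341.0, 137.0], [354.0, 137.0], [354.0, 146.0], [341.0, 146.0]]
[87 35  3  4 11] [398.09090909 126.36363636] [[397.0, 125.0], [399.0, 125.0], [399.0, 128.0], [397.0, 128.0]]
```

```bash
python3 -m creep '{"xyz":[[0.3,0.3,-1],[0.5,0.3,-2],[0.5,0.3,-3],[0.5,0.3,-4],[0.5,0.3,-4],[0.5,0.3,-4]],"angular":[[0,0,0],[0,0,0],[0,0,0],[0,0,0],[0,0,0],[0,0,0]],"claw":[-1,-1,-1,-1,-1,-1]}'
cat > lab.py <<'E'
from b import *
def lab(tag):
    s=robot.read_state(); print(s["tool_pos"].round(4),s["tcp_rot"].round(3),s["joint_positions"].round(3),s["wrist_force"].round(2))
    im=robot.grab_frame("side"); cv2.imwrite(f"pics/{tag}.png",im)
    h=cv2.cvtColor(im,cv2.COLOR_BGR2HSV).astype(int)[90:185,310:400]
    m=((h[...,1]<75)&(h[...,2]>100)).astype(np.uint8); m[:30]=0
    k,l,st,c=cv2.connectedComponentsWithStats(m); b=1+np.argmax(st[1:,4])
    P=np.argwhere(l==b)[:,::-1]+[310,90]; q=cv2.boxPoints(cv2.minAreaRect(P.astype(np.int32)))
    print(st[b],[rayy(x,-.281)[[0,2]].round(4).tolist() for x in q], "c",rayy(P.mean(0),-.281).round(4))
    M=cv2.moments((l==b).astype(np.uint8),True); 
    # lean from the mean label column against row
    r=np.unique(P[:,1]); mid=np.array([(P[P[:,1]==a,0].min()+P[P[:,1]==a,0].max())/2 for a in r]); W=np.array([rayy((a,b),-.281) for a,b in zip(mid,r)]); print("lean deg(+x)",np.degrees(np.arctan(np.polyfit(W[:,2],W[:,0],1)[0])))
E
python3 -c "
from lab import *
lab('s8')"
```

```text
t: 8.2
tool_pos: [0.4256, -0.3058, 0.1184]
tcp_rot: [0.028, 0.105, -0.007]
wrist_force: [-0.2, 0.3, -1.6]
width: 0.0155
[ 0.4256 -0.3058  0.1184] [ 0.028  0.105 -0.007] [-1.394  1.128 -1.266 -1.865  1.361 -0.492] [-0.22  0.35 -1.64]
[ 30  57  14  11 140] [[0.458, 0.0832], [0.4137, 0.0848], [0.4124, 0.0468], [0.4573, 0.0451]] c [ 0.4352 -0.281   0.065 ]
lean deg(+x) -3.4612524121577413
```

```bash
python3 -m creep '{"xyz":[[0.2,0,-0.6],[0.4,0,-1.2],[0.4,0,-1.8],[0.4,0,-2.3],[0.4,0,-2.5],[0.4,0,-2.5]],"angular":[[0,0.03,0],[0,0.06,0],[0,0.08,0],[0,0.08,0],[0,0.08,0],[0,0.08,0]],"claw":[-1,-1,-1,-1,-1,-1]}'
python3 -c "
from lab import *
lab('s9')"
```

```text
t: 8.85
tool_pos: [0.4298, -0.3058, 0.0962]
tcp_rot: [0.022, 0.18, -0.005]
wrist_force: [-3.1, -3.4, 22.4]
width: 0.0155
[ 0.4298 -0.3058  0.0962] [ 0.022  0.18  -0.005] [-1.373  1.013 -1.237 -1.512  1.302 -0.698] [-3.09 -3.39 22.42]
[ 30  63  14  11 134] [[0.4576, 0.0605], [0.4129, 0.0621], [0.4117, 0.0236], [0.4568, 0.0218]] c [ 0.4348 -0.281   0.0426]
lean deg(+x) -7.500081600822587
```

```bash
python3 -m creep '{"xyz":[[0,0,0.2],[0,0,0.2],[0,0,0.2],[0,0,0.2],[0,0,0.2],[0,0,0.2]],"angular":[[0,0,0],[0,0,0],[0,0,0],[0,0,0],[0,0,0],[0,0,0]],"claw":[-0.2,0.2,0.2,0.2,0.2,0.2]}'
python3 -c "
from lab import *
lab('s10')"
```

```text
t: 9.5
tool_pos: [0.4298, -0.3057, 0.0981]
tcp_rot: [0.022, 0.18, -0.005]
wrist_force: [0.1, 0.3, -0.2]
width: 0.0512
[ 0.4298 -0.3057  0.0981] [ 0.022  0.18  -0.005] [-1.372  1.006 -1.238 -1.506  1.302 -0.698] [ 0.12  0.31 -0.22]
[ 32  64  13  11 131] [[0.4506, 0.0569], [0.4094, 0.0584], [0.4081, 0.0199], [0.4498, 0.0182]] c [ 0.4293 -0.281   0.0396]
lean deg(+x) 7.552672676055601
```

```bash
python3 -m creep '{"xyz":[[0,0,1],[0,0,3],[0,0,6],[0,0,10],[0,0,14],[0,0,17],[0,0,17],[0,0,17]],"angular":[[0,0,0],[0,0,0],[0,0,0],[0,0,0],[0,0,0],[0,0.14,0],[0,0.28,0],[0,0.4,0]],"claw":[0.2,0.2,0.2,0.2,0.2,0.2,0.2,0.2]}'
python3 -c "
from lab import *
lab('s11')
s=cv2.imread('pics/s11.png');t=robot.grab_frame('top');cv2.imwrite('pics/t11.png',t)
f=lambda i:cv2.resize(i,(390,390),interpolation=cv2.INTER_CUBIC)
cv2.imwrite('pics/f11.png',np.hstack([f(s[100:190,310:400]),f(t[170:300,350:480])]))
"
```

```text
t: 10.35
tool_pos: [0.4327, -0.3143, 0.2553]
tcp_rot: [0.024, 0.345, -0.019]
wrist_force: [0.3, -0.7, -0.0]
width: 0.0511
[ 0.4327 -0.3143  0.2553] [ 0.024  0.345 -0.019] [-1.33   0.174 -1.071 -0.288  1.144 -0.89 ] [ 0.26 -0.65 -0.  ]
[ 32  64  13  11 130] [[0.4506, 0.0569], [0.4094, 0.0584], [0.4081, 0.0199], [0.4498, 0.0182]] c [ 0.4294 -0.281   0.0398]
lean deg(+x) 6.419128532347551
```

View pics/f11.png

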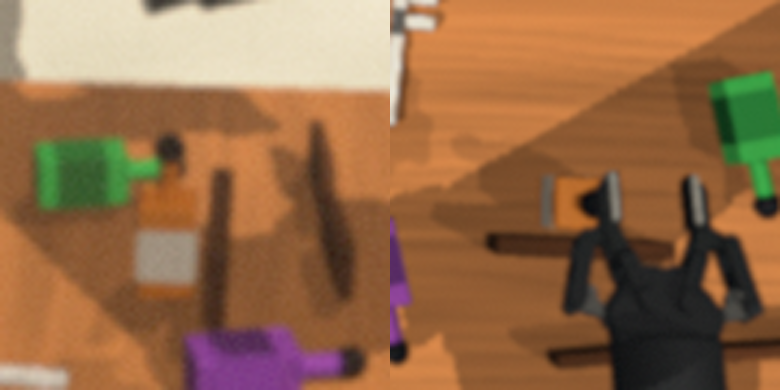

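The crops show the bottle upright at side crop (167,240), just in front of the long rail at (215,240), with the gripper clear. That was view 12 of 12, so from here I check with numbers only. Tools next, spanner first.

```bash
cat > go.py <<'E'
import sys,numpy as np
from scipy.spatial.transform import Rotation as Ro
from bench import robot
x,y,z,a=map(float,sys.argv[1:]); s=robot.read_state(); a=np.radians(a); Y=np.array([np.cos(a),np.sin(a),0]); X=np.array([0,0,-1.])
R=np.c_[X,Y,np.cross(X,Y)]; d=Ro.from_matrix(R)*Ro.from_rotvec(s["tcp_rot"]).inv()
print("shift cm",((np.array([x,y,z])-s["tool_pos"])*100).round(2),"rot",d.as_rotvec().round(3),"f",s["wrist_force"].round(1))
E
python3 go.py .538 .048 .15 100.5
```

```text
shift cm [ 10.47  36.24 -10.7 ] rot [-0.116  1.224  0.189] f [ 0.6 -0.7  0.2]
```

```bash
python3 -m creep '{"xyz":[[1.4,4.6,0],[2.8,9.5,0],[4.2,14.5,0],[5.5,19,0],[7,24,-1],[8.3,28.5,-3],[9.6,33,-5],[10.5,36.2,-8]],"angular":[[-0.014,0.147,0.023],[-0.028,0.294,0.045],[-0.042,0.44,0.068],[-0.055,0.587,0.09],[-0.07,0.734,0.113],[-0.084,0.88,0.136],[-0.098,1.03,0.159],[-0.112,1.175,0.181]],"claw":[0,0,0,0,0,0,0,0]}'; python3 go.py .538 .048 .08 100.5
```

```text
t: 11.25
tool_pos: [0.5312, 0.0128, 0.1986]
tcp_rot: [-0.118, 1.38, 0.117]
wrist_force: [1.2, -1.5, 0.9]
width: 0.0428
shift cm [  0.68   3.52 -11.86] rot [-0.016  0.187  0.029] f [ 1.2 -1.5  0.9]
```

```bash
python3 -m creep '{"xyz":[[0.68,3.5,-3],[0.68,3.5,-7],[0.68,3.5,-11.8],[0.68,3.5,-11.8],[0.68,3.5,-11.8]],"angular":[[-0.01,0.1,0.02],[-0.016,0.187,0.029],[-0.016,0.187,0.029],[-0.016,0.187,0.029],[-0.016,0.187,0.029]],"claw":[0,0,0,0,0]}'; python3 go.py .538 .048 .027 100.5
```

```text
t: 11.75
tool_pos: [0.5375, 0.0478, 0.0792]
tcp_rot: [-0.142, 1.567, 0.144]
wrist_force: [0.4, 0.4, 0.9]
width: 0.0427
shift cm [ 0.05  0.02 -5.22] rot [-0.001 -0.001  0.002] f [0.4 0.4 0.9]
```

```bash
python3 -c "
from bench import robot; print(robot.tips_ahead)"
python3 -m creep '{"xyz":[[0,0,-2.5],[0,0,-4.2],[0,0,-5],[0,0,-5],[0,0,-5],[0,0,-5],[0,0,-5],[0,0,-5]],"angular":[[0,0,0],[0,0,0],[0,0,0],[0,0,0],[0,0,0],[0,0,0],[0,0,0],[0,0,0]],"claw":[0,0,0,0,-1,-1,-1,-1]}'
```

```text
0.025
t: 12.55
tool_pos: [0.5387, 0.0477, 0.0308]
tcp_rot: [-0.142, 1.565, 0.143]
wrist_force: [-2.5, -0.5, 9.6]
width: 0.0106
```

```bash
python3 -m creep '{"xyz":[[0,0,1],[0,0,3],[0,0,5],[-1.5,3,5],[-3,6.5,5],[-4.5,10,5],[-6,13,5],[-6.8,14.6,5]],"angular":[[0,0,0],[0,0,0],[0,0,0],[0,0,-0.1],[0,0,-0.2],[0,0,-0.3],[0,0,-0.307],[0,0,-0.307]],"claw":[-1,-1,-1,-1,-1,-1,-1,-1]}'; python3 go.py .4705 .1942 .044 82.9
```

```text
t: 13.35
tool_pos: [0.4695, 0.1958, 0.0818]
tcp_rot: [0.099, 1.567, -0.096]
wrist_force: [0.3, -0.7, -0.9]
width: 0.0105
shift cm [ 0.1  -0.16 -3.78] rot [-0.001  0.002  0.   ] f [ 0.3 -0.7 -0.9]
```

```bash
python3 -m creep '{"xyz":[[0.1,-0.15,-1],[0.1,-0.15,-2.2],[0.1,-0.15,-2.2],[0.1,-0.15,-2.2]],"angular":[[0,0,0],[0,0,0],[0,0,0],[0,0,0]],"claw":[-1,-1,-1,-1]}'
python3 - <<'E'
from m import *
s=robot.read_state(); p=s["tool_pos"]; print(p)
z=p[2]-.0308+.01
for n in("top","side"):
    im=robot.grab_frame(n); cv2.imwrite(f"pics/{n}_sp.png",im)
    r=rect(n,z,400,.5,p[0],p[1],im); hs=cv2.cvtColor(r,cv2.COLOR_BGR2HSV).astype(int)
    m=((hs[...,1]<95)&(hs[...,2]>90)).astype(np.uint8); k,l,st,c=cv2.connectedComponentsWithStats(m)
    for b in range(1,k):
        if st[b,4]>150: 
            i,j=np.nonzero(l==b); P=np.c_[p[0]-(i-200)*.0005,p[1]-(j-200)*.0005]; 
            u=np.array([np.cos(np.radians(-7.1)),np.sin(np.radians(-7.1))]); w=(P-p[:2])@np.c_[u,[-u[1],u[0]]]*1e3
            print(n,st[b,4],"tool-frame x",w[:,0].min().round(1),w[:,0].max().round(1),"y",w[:,1].min().round(1),w[:,1].max().round(1))
E
```

```text
t: 13.75
tool_pos: [0.4706, 0.1934, 0.0594]
tcp_rot: [0.099, 1.568, -0.098]
wrist_force: [-0.6, 0.6, -1.7]
width: 0.0099
[0.47057033 0.19339868 0.05939027]
top 5651 tool-frame x 10.7 70.2 y -17.9 22.1
top 1119 tool-frame x -14.3 34.2 y 13.6 33.0
top 816 tool-frame x -13.2 3.7 y -43.1 -15.8
top 4118 tool-frame x -66.8 -12.5 y -12.8 17.9
side 18088 tool-frame x -66.4 70.0 y -37.6 31.4
side 1628 tool-frame x 21.1 34.6 y -97.2 -58.0
```

```bash
python3 - <<'E'
from m import *
p=np.array([0.47057,0.1934,0.05939]); u=np.array([np.cos(np.radians(-7.1)),np.sin(np.radians(-7.1))]);v=np.array([-u[1],u[0]])
for n in("top","side"):
  im=cv2.imread(f"pics/{n}_sp.png"); im0=cv2.imread(f"pics/{n}0.png")
  for zz in(.0386,.0286):
    for x in(-55,-50,-45,45,50,55):
        ys=np.arange(-40,40.1,.5); P=np.array([[*(p[:2]+u*xx/1e3+v*y/1e3),zz] for xx in(x-1,x,x+1) for y in ys])
        m=proj(n,P).astype(np.float32).reshape(3,-1,2)
        S=cv2.cvtColor(im,cv2.COLOR_BGR2HSV)[...,1]; a=cv2.remap(S,m[...,0],m[...,1],1).mean(0)
        lo=a<np.sort(a)[:8].mean()*.5+.5*np.median(a[:20]) ; i=np.nonzero(lo)[0]
        print(n,zz,x,"y",ys[i[0]],ys[i[-1]],"mid",(ys[i[0]]+ys[i[-1]])/2)
E
```

```text
top 0.0386 -55 y -12.5 17.0 mid 2.25
top 0.0386 -50 y -12.5 17.5 mid 2.5
top 0.0386 -45 y -10.5 15.5 mid 2.5
top 0.0386 45 y -16.0 21.0 mid 2.5
top 0.0386 50 y -16.0 21.5 mid 2.75
top 0.0386 55 y -17.0 21.5 mid 2.25
top 0.0286 -55 y -10.0 19.5 mid 4.75
top 0.0286 -50 y -10.0 20.0 mid 5.0
top 0.0286 -45 y -7.5 17.5 mid 5.0
top 0.0286 45 y -13.5 23.5 mid 5.0
top 0.0286 50 y -14.0 24.0 mid 5.0
top 0.0286 55 y -14.5 24.0 mid 4.75
side 0.0386 -55 y -12.0 26.5 mid 7.25
side 0.0386 -50 y -13.5 26.0 mid 6.25
side 0.0386 -45 y -12.0 25.0 mid 6.5
side 0.0386 45 y -17.5 28.5 mid 5.5
side 0.0386 50 y -17.0 29.5 mid 6.25
side 0.0386 55 y -18.5 30.5 mid 6.0
side 0.0286 -55 y -24.5 13.0 mid -5.75
side 0.0286 -50 y -26.5 13.0 mid -6.75
side 0.0286 -45 y -26.0 12.5 mid -6.75
side 0.0286 45 y -30.5 14.5 mid -8.0
side 0.0286 50 y -29.5 14.5 mid -7.5
side 0.0286 55 y -30.0 15.5 mid -7.25
```

```bash
python3 -m creep '{"xyz":[[0,-0.26,-0.5],[0,-0.26,-1],[0,-0.26,-1.5],[0,-0.26,-1.8],[0,-0.26,-2.1],[0,-0.26,-2.3],[0,-0.26,-2.3]],"angular":[[0,0,0],[0,0,0],[0,0,0],[0,0,0],[0,0,0],[0,0,0],[0,0,0]],"claw":[-1,-1,-1,-1,-1,-1,-1]}'; python3 go.py .4704 .1908 .035 82.9
```

```text
t: 14.55
tool_pos: [0.4708, 0.1911, 0.0366]
tcp_rot: [0.099, 1.567, -0.097]
wrist_force: [0.4, 0.1, -1.6]
width: 0.0102
shift cm [-0.04 -0.03 -0.16] rot [-0.001  0.001  0.001] f [ 0.4  0.1 -1.6]
```

```bash
python3 -m creep '{"xyz":[[0,0,-0.1],[0,0,-0.2],[0,0,-0.3],[0,0,-0.3]],"angular":[[0,0,0],[0,0,0],[0,0,0],[0,0,0]],"claw":[-1,-1,-1,-1]}'; python3 go.py .4704 .1908 .035 82.9
```

```text
t: 14.95
tool_pos: [0.4709, 0.1912, 0.0348]
tcp_rot: [0.099, 1.567, -0.097]
wrist_force: [-5.2, -1.3, 16.9]
width: 0.0101
shift cm [-0.05 -0.04  0.02] rot [-0.001  0.002  0.001] f [-5.2 -1.3 16.9]
```

```bash
python3 -m creep '{"xyz":[[0,0,0.1],[0,0,0.1],[0,0,0.1],[0,0,0.1],[0,0,3],[0,0,8],[0,0,13],[0,0,15]],"angular":[[0,0,0],[0,0,0],[0,0,0],[0,0,0],[0,0,0],[0,0,0],[0,0,0],[0,0,0]],"claw":[-1,-0.3,-0.3,-0.3,-0.3,-0.3,0,0]}'; python3 go.py .4794 -.0433 .15 86.5
```

```text
t: 15.75
tool_pos: [0.4727, 0.1916, 0.1891]
tcp_rot: [0.101, 1.561, -0.096]
wrist_force: [1.4, -0.1, -0.8]
width: 0.0428
shift cm [  0.67 -23.49  -3.91] rot [-0.003  0.008  0.064] f [ 1.4 -0.1 -0.8]
```

```bash
python3 -m creep '{"xyz":[[0.1,-5,0],[0.3,-10,0],[0.4,-15,0],[0.6,-20,0],[0.67,-23.5,-4],[0.67,-23.5,-8],[0.67,-23.5,-8],[0.67,-23.5,-8]],"angular":[[0,0,0],[0,0,0.03],[0,0,0.064],[0,0.008,0.064],[0,0.008,0.064],[0,0.008,0.064],[0,0.008,0.064],[0,0.008,0.064]],"claw":[0,0,0,0,0,0,0,0]}'; python3 go.py .4794 -.0433 .03 86.5
python3 - <<'E'
from m import *
# tool check of spanner in tray
im=robot.grab_frame("top"); cv2.imwrite("pics/top_a.png",im)
o=np.array([.4788,.2635]); th=np.radians(-7.1); u=np.array([np.cos(th),np.sin(th)]); v=np.array([-u[1],u[0]])
r,m,P=meas("top",im,.014,.475,.19,lambda h:(h[...,1]<95)&(h[...,2]>90),300); a=axis(P,.3,.6); print(a)
for q in(a[0]+.063*(a[1]-a[0])/.131,a[1]): print(((q-o)@np.c_[u,v]*1e3).round(1))
E
```

```text
t: 16.55
tool_pos: [0.4789, -0.043, 0.1093]
tcp_rot: [0.051, 1.573, -0.045]
wrist_force: [0.5, -0.1, 0.7]
width: 0.0425
shift cm [ 0.05 -0.03 -7.93] rot [-0.004 -0.002 -0.   ] f [ 0.5 -0.1  0.7]
(array([0.4065833 , 0.20087996]), array([0.53952185, 0.18320703]), np.float64(-7.5725352041387115), np.float64(0.01668556747589285))
[  0.6 -71.6]
[ 70.2 -72.2]
```

```bash
python3 -m creep '{"xyz":[[0,0,-4],[0,0,-7],[0,0,-7.9],[0,0,-7.9],[0,0,-7.9],[0,0,-7.9],[0,0,-7.9],[0,0,-7.9]],"angular":[[0,0,0],[0,0,0],[0,0,0],[0,0,0],[0,0,0],[0,0,0],[0,0,0],[0,0,0]],"claw":[0,0,0,0,-1,-1,-1,-1]}'; python3 go.py .4788 .2635 .08 82.9
```

```text
t: 17.4
tool_pos: [0.4814, -0.043, 0.0334]
tcp_rot: [0.049, 1.567, -0.045]
wrist_force: [-1.4, 2.8, 8.7]
width: 0.0179
shift cm [-0.26 30.65  4.66] rot [-0.002  0.003 -0.064] f [-1.4  2.8  8.7]
```

```bash
python3 -m creep '{"xyz":[[0,0,1.5],[0,1,4],[0,5.5,6],[0,10.5,6],[0,15.5,6],[0,20.5,6],[0,25.5,6],[0,30.5,6]],"angular":[[0,0,0],[0,0,0],[0,0,-0.03],[0,0,-0.064],[0,0,-0.064],[0,0,-0.064],[0,0,-0.064],[0,0,-0.064]],"claw":[-1,-1,-1,-1,-1,-1,-1,-1]}'; python3 go.py .4808 .2605 .055 82.9
```

```text
t: 18.2
tool_pos: [0.4817, 0.2644, 0.0951]
tcp_rot: [0.1, 1.563, -0.095]
wrist_force: [1.4, -0.6, -1.7]
width: 0.0178
shift cm [-0.09 -0.39 -4.01] rot [-0.003  0.006 -0.   ] f [ 1.4 -0.6 -1.7]
```

```bash
python3 -m creep '{"xyz":[[0,-0.25,-1.5],[0,-0.25,-3],[0,-0.25,-3.9],[0,-0.25,-3.9],[0,-0.25,-3.9]],"angular":[[0,0,0],[0,0.005,0],[0,0.005,0],[0,0.005,0],[0,0.005,0]],"claw":[-1,-1,-1,-1,-1]}'
python3 - <<'E'
from m import *
im=robot.grab_frame("top"); cv2.imwrite("pics/top_tr.png",im); im0=cv2.imread("pics/top0.png")
p=robot.read_state()["tool_pos"]; print(p); d=p[2]-.0334
o=np.array([.4788,.2635]); th=np.radians(-7.1); u=np.array([np.cos(th),np.sin(th)]); v=np.array([-u[1],u[0]])
def line(im,o,z,pts,ch=1):
    m=proj("top",[[*(o+u*x/1e3+v*y/1e3),z] for x,y in pts]).astype(np.float32)[None]; return cv2.remap(cv2.cvtColor(im,cv2.COLOR_BGR2HSV)[...,ch],m[...,0],m[...,1],1).ravel().astype(int)
ys=np.arange(-20,21,1.)
for x in(40,50,60,70): a=line(im,o,d+.008,[(x,y) for y in ys]); w=np.clip(np.median(a)-a-15,0,None); print("blade x",x,"y",(w@ys/w.sum()).round(2),a.min())
xs=np.arange(20,110,1.); a=np.mean([line(im,o,d+.008,[(x,y+0) for x in xs]) for y in(-1,0,1)],0); print("S along",dict(zip(xs[::3],a[::3].astype(int))))
xs=np.arange(-80,-20,1.); 
for ch in(1,2): print("handle end",ch,dict(zip(xs[::2],np.mean([line(im,o,d+.014,[(x,y) for x in xs],ch) for y in(-3,0,3)],0)[::2].astype(int))))
ys=np.arange(-30,31,1.)
for x in(-45,-35): print("handle V",x,dict(zip(ys[::2],line(im,o,d+.014,[(x,y) for y in ys],2)[::2])))
E
```

```text
t: 18.7
tool_pos: [0.4819, 0.2609, 0.0562]
tcp_rot: [0.101, 1.569, -0.096]
wrist_force: [0.6, -0.5, -0.8]
width: 0.0175
[0.48216097 0.26114828 0.05645827]
blade x 40 y 0.45 36
blade x 50 y 0.25 34
blade x 60 y 0.14 37
blade x 70 y 0.36 39
S along {np.float64(20.0): np.int64(146), np.float64(23.0): np.int64(152), np.float64(26.0): np.int64(138), np.float64(29.0): np.int64(96), np.float64(32.0): np.int64(49), np.float64(35.0): np.int64(37), np.float64(38.0): np.int64(36), np.float64(41.0): np.int64(36), np.float64(44.0): np.int64(35), np.float64(47.0): np.int64(34), np.float64(50.0): np.int64(35), np.float64(53.0): np.int64(38), np.float64(56.0): np.int64(40), np.float64(59.0): np.int64(38), np.float64(62.0): np.int64(37), np.float64(65.0): np.int64(37), np.float64(68.0): np.int64(38), np.float64(71.0): np.int64(39), np.float64(74.0): np.int64(39), np.float64(77.0): np.int64(40), np.float64(80.0): np.int64(46), np.float64(83.0): np.int64(77), np.float64(86.0): np.int64(148), np.float64(89.0): np.int64(167), np.float64(92.0): np.int64(163), np.float64(95.0): np.int64(164), np.float64(98
[... 3567 characters left out ...]
: np.int64(200), np.float64(-10.0): np.int64(195), np.float64(-8.0): np.int64(215), np.float64(-6.0): np.int64(230), np.float64(-4.0): np.int64(240), np.float64(-2.0): np.int64(243), np.float64(0.0): np.int64(243), np.float64(2.0): np.int64(243), np.float64(4.0): np.int64(242), np.float64(6.0): np.int64(233), np.float64(8.0): np.int64(204), np.float64(10.0): np.int64(164), np.float64(12.0): np.int64(127), np.float64(14.0): np.int64(110), np.float64(16.0): np.int64(103), np.float64(18.0): np.int64(103), np.float64(20.0): np.int64(100), np.float64(22.0): np.int64(94), np.float64(24.0): np.int64(84), np.float64(26.0): np.int64(72), np.float64(28.0): np.int64(63), np.float64(30.0): np.int64(55)}
```

```bash
python3 -m creep '{"xyz":[[-0.05,-0.03,-0.6],[-0.05,-0.03,-1.1],[-0.05,-0.03,-1.5],[-0.05,-0.03,-1.8],[-0.05,-0.03,-2],[-0.05,-0.03,-2]],"angular":[[0,0,0],[0,0,0],[0,0,0],[0,0,0],[0,0,0],[0,0,0]],"claw":[-1,-1,-1,-1,-1,-1]}'; python3 go.py .4808 .2605 .035 82.9
```

```text
t: 19.35
tool_pos: [0.4815, 0.2607, 0.0373]
tcp_rot: [0.101, 1.568, -0.096]
wrist_force: [-4.9, -1.8, 14.4]
width: 0.0173
shift cm [-0.07 -0.02 -0.23] rot [-0.003  0.001  0.001] f [-4.9 -1.8 14.4]
```

```bash
python3 -m creep '{"xyz":[[0,0,0.1],[0,0,0.1],[0,0,0.1],[0,0,0.1],[0,0,3],[0,0,8],[0,0,13],[0,0,15]],"angular":[[0,0,0],[0,0,0],[0,0,0],[0,0,0],[0,0,0],[0,0,0],[0,0,0],[0,0,0]],"claw":[-1,-0.15,-0.15,-0.15,-0.15,-0.15,0,0]}'; python3 go.py .5536 -.1404 .10 84.6
```

```text
t: 20.15
tool_pos: [0.4832, 0.2615, 0.1918]
tcp_rot: [0.102, 1.563, -0.094]
wrist_force: [1.2, 0.6, -0.9]
width: 0.0427
shift cm [  7.04 -40.19  -9.18] rot [-0.005  0.006  0.031] f [ 1.2  0.6 -0.9]
```

```bash
python3 -m creep '{"xyz":[[0.8,-4.9,0],[1.7,-9.8,0],[2.6,-14.7,0],[3.4,-19.6,0],[4.3,-24.5,0],[5.1,-29.4,0],[6,-34.3,0],[6.9,-39.2,-2]],"angular":[[0,0,0],[0,0,0.031],[0,0,0.031],[0,0,0.031],[0,0,0.031],[0,0,0.031],[0,0,0.031],[0,0,0.031]],"claw":[0,0,0,0,0,0,0,0]}'; python3 go.py .5536 -.1404 .08 84.6
```

```text
t: 20.95
tool_pos: [0.5532, -0.1301, 0.1749]
tcp_rot: [0.077, 1.559, -0.071]
wrist_force: [0.8, -0.3, -0.4]
width: 0.0427
shift cm [ 0.04 -1.03 -9.49] rot [-0.004  0.01   0.   ] f [ 0.8 -0.3 -0.4]
```

```bash
python3 - <<'E'
from m import *
im=robot.grab_frame("top"); cv2.imwrite("pics/top_b.png",im)
o=np.array([.4788,.2635]); th=np.radians(-7.1); u=np.array([np.cos(th),np.sin(th)]); v=np.array([-u[1],u[0]])
r,m,P=meas("top",im,.010,.558,-.144,steel); a=axis(P,.1,.4); print("cal",a)
r,m,P=meas("top",im,.012,.535,.256,lambda h:(h[...,1]<105)&(h[...,2]>70),160); a=axis(P,.1,.9); print("blade",a,[((q-o)@np.c_[u,v]*1e3).round(1) for q in a[:2]])
E
```

```text
Traceback (most recent call last):
  File "m.py", line 5, in meas
    k,l,st,c=cv2.connectedComponentsWithStats(m); b=1+np.argmax(st[1:,4]); m=(l==b).astype(np.uint8)
                                                      ~~~~~~~~~^^^^^^^^^^
ValueError: attempt to get argmax of an empty sequence
```

```bash
python3 - <<'E'
from m import *
im=cv2.imread("pics/top_b.png")
o=np.array([.4788,.2635]); th=np.radians(-7.1); u=np.array([np.cos(th),np.sin(th)]); v=np.array([-u[1],u[0]])
r,m,P=meas("top",im,.012,.535,.256,lambda h:(h[...,1]<105)&(h[...,2]>70),160); a=axis(P,.1,.9); print("blade",a[2:],[((q-o)@np.c_[u,v]*1e3).round(1) for q in a[:2]])
for f in("top_a","t11","top_sp","top_tr"):
    r,m,P=meas("top",cv2.imread(f"pics/{f}.png"),.010,.558,-.144,steel); a=axis(P,.1,.45); print("cal",f,[np.round(q,4) for q in a])
E
python3 -m creep '{"xyz":[[0,-1,-4],[0,-1,-8],[0,-1,-9.5],[0,-1,-9.5]],"angular":[[0,0.01,0],[0,0.01,0],[0,0.01,0],[0,0.01,0]],"claw":[0,0,0,0]}'; python3 go.py .5536 -.1404 .03 84.6
```

```text
blade (np.float64(-6.447193459957442), np.float64(0.014632873479045138)) [array([29.7,  0.1]), array([83. ,  0.7])]
cal top_a [array([ 0.4972, -0.1372]), array([ 0.6299, -0.1541]), np.float64(-7.2665), np.float64(0.0104)]
cal t11 [array([ 0.4974, -0.1352]), array([ 0.63  , -0.1487]), np.float64(-5.7984), np.float64(0.0172)]
cal top_sp [array([ 0.4974, -0.1352]), array([ 0.63 , -0.148]), np.float64(-5.5369), np.float64(0.0171)]
cal top_tr [array([ 0.4974, -0.1352]), array([ 0.63  , -0.1481]), np.float64(-5.5561), np.float64(0.0171)]
t: 21.4
tool_pos: [0.5507, -0.1451, 0.0731]
tcp_rot: [0.08, 1.577, -0.075]
wrist_force: [1.2, -0.3, -0.1]
width: 0.0428
shift cm [ 0.29  0.47 -4.31] rot [-0.004 -0.008  0.005] f [ 1.2 -0.3 -0.1]
```

```bash
python3 -m creep '{"xyz":[[0.29,0.45,-1.5],[0.29,0.45,-3],[0.29,0.45,-4.3],[0.29,0.45,-4.3],[0.29,0.45,-4.3],[0.29,0.45,-4.3],[0.29,0.45,-4.3],[0.29,0.45,-4.3]],"angular":[[0,-0.005,0.003],[0,-0.005,0.003],[0,-0.005,0.003],[0,-0.005,0.003],[0,-0.005,0.003],[0,-0.005,0.003],[0,-0.005,0.003],[0,-0.005,0.003]],"claw":[0,0,0,0,-1,-1,-1,-1]}'; python3 go.py .4875 .3330 .07 82.9
```

```text
t: 22.2
tool_pos: [0.5543, -0.1409, 0.0313]
tcp_rot: [0.078, 1.571, -0.073]
wrist_force: [-0.3, 1.1, 5.8]
width: 0.0104
shift cm [-6.68 47.39  3.87] rot [-0.003 -0.001 -0.028] f [-0.3  1.1  5.8]
```

```bash
python3 -m creep '{"xyz":[[0,0,1],[0,0,3.5],[-0.7,4.5,6],[-1.4,9.5,6],[-2.1,14.5,6],[-2.8,19.5,6],[-3.5,24.5,6],[-4.2,29,6]],"angular":[[0,0,0],[0,0,0],[0,0,-0.028],[0,0,-0.028],[0,0,-0.028],[0,0,-0.028],[0,0,-0.028],[0,0,-0.028]],"claw":[-1,-1,-1,-1,-1,-1,-1,-1]}'; python3 go.py .4880 .3300 .075 82.9
```

```text
t: 23.0
tool_pos: [0.5121, 0.151, 0.0923]
tcp_rot: [0.1, 1.569, -0.095]
wrist_force: [0.4, 0.3, -2.1]
width: 0.0103
shift cm [-2.41 17.9  -1.73] rot [-0.003  0.     0.   ] f [ 0.4  0.3 -2.1]
```

```bash
python3 -m creep '{"xyz":[[-0.6,4.5,0],[-1.2,9,0],[-1.8,13.5,0],[-2.4,17.9,0],[-2.4,17.9,-2],[-2.4,17.9,-3.5],[-2.4,17.9,-3.5],[-2.4,17.9,-3.5]],"angular":[[0,0,0],[0,0,0],[0,0,0],[0,0,0],[0,0,0],[0,0,0],[0,0,0],[0,0,0]],"claw":[-1,-1,-1,-1,-1,-1,-1,-1]}'
cat > cal.py <<'E'
from m import *
im=robot.grab_frame("top"); cv2.imwrite("pics/top_cal.png",im); p=robot.read_state()["tool_pos"]; d=p[2]-.0313; print(p,d)
o=np.array([.4788,.2635]); th=np.radians(-7.1); u=np.array([np.cos(th),np.sin(th)]); v=np.array([-u[1],u[0]])
H=cv2.cvtColor(im,cv2.COLOR_BGR2HSV)
def S(pts,z,ch=1):
    m=proj("top",[[*(o+u*x/1e3+v*y/1e3),z] for x,y in pts]).astype(np.float32)[None]; return cv2.remap(H[...,ch],m[...,0],m[...,1],1).ravel().astype(float)
def span(a,ax,thr=100):
    i=np.nonzero(a<thr)[0]; return (ax[i[0]],ax[i[-1]]) if len(i) else None
ys=np.arange(25,105,.5)
for x in(-50,-40,-30,-20,30,57): print("beam x",x,span(S([(x,y) for y in ys],d+.01),ys))
for x in(45,69): print("jaw x",x,span(S([(x,y) for y in ys],d+.01),ys))
xs=np.arange(-80,110,.5)
for y in(68,70,72): print("along y",y,span(S([(x,y) for x in xs],d+.01),xs))
for y in(42,47): print("jaws along y",y,[xs[i] for i in np.nonzero(np.diff((S([(x,y) for x in xs],d+.01)<100).astype(int)))[0]])
E
python3 cal.py
```

```text
t: 23.8
tool_pos: [0.4882, 0.33, 0.0581]
tcp_rot: [0.1, 1.569, -0.095]
wrist_force: [0.4, -0.5, -1.6]
width: 0.0102
[0.4886825  0.33005103 0.058423  ] 0.027122996901538764
beam x -50 (np.float64(59.5), np.float64(78.5))
beam x -40 (np.float64(60.0), np.float64(78.5))
beam x -30 (np.float64(60.0), np.float64(104.5))
beam x -20 (np.float64(60.0), np.float64(104.5))
beam x 30 (np.float64(60.5), np.float64(104.5))
beam x 57 (np.float64(60.0), np.float64(77.5))
jaw x 45 (np.float64(31.0), np.float64(76.0))
jaw x 69 (np.float64(30.5), np.float64(79.0))
along y 68 (np.float64(-58.0), np.float64(78.5))
along y 70 (np.float64(-58.0), np.float64(78.5))
along y 72 (np.float64(-57.5), np.float64(78.5))
jaws along y 42 [np.float64(-12.0), np.float64(11.0), np.float64(38.0), np.float64(51.5), np.float64(62.5), np.float64(78.0)]
jaws along y 47 [np.float64(-11.5), np.float64(10.0), np.float64(38.5), np.float64(51.5), np.float64(62.5), np.float64(78.5)]
```

```bash
python3 -m creep '{"xyz":[[-0.08,-0.1,-0.6],[-0.08,-0.1,-1.1],[-0.08,-0.1,-1.5],[-0.08,-0.1,-1.8],[-0.08,-0.1,-2.1],[-0.08,-0.1,-2.3],[-0.08,-0.1,-2.4],[-0.08,-0.1,-2.4]],"angular":[[0,0,0],[0,0,0],[0,0,0],[0,0,0],[0,0,0],[0,0,0],[0,0,0],[0,0,0]],"claw":[-1,-1,-1,-1,-1,-1,-1,-1]}'; python3 go.py .488 .329 .035 82.9
```

```text
t: 24.65
tool_pos: [0.4878, 0.329, 0.0353]
tcp_rot: [0.101, 1.568, -0.095]
wrist_force: [-4.1, -1.9, 10.2]
width: 0.0101
shift cm [ 0.02 -0.   -0.03] rot [-0.004  0.001  0.001] f [-4.1 -1.9 10.2]
```

Contact at TCP z .0353, which is pocket-floor level (.0313 + .004). Release and retreat, then check everything.

```bash
python3 -m creep '{"xyz":[[0,0,0.1],[0,0,0.1],[0,0,0.1],[0,0,0.1],[0,0,3],[0,0,8],[0,0,13],[0,0,18]],"angular":[[0,0,0],[0,0,0],[0,0,0],[0,0,0],[0,0,0],[0,0,0],[0,0,0],[0,0,0]],"claw":[-1,-0.3,-0.3,-0.3,-0.3,-0.3,0,0]}'
python3 -m creep '{"xyz":[[-5,4,3],[-10,8,5],[-15,12,5],[-20,16,5],[-25,18,5],[-30,18,5],[-30,18,5],[-30,18,5]],"angular":[[0,0,0],[0,0,0],[0,0,0],[0,0,0],[0,0,0],[0,0,0],[0,0,0],[0,0,0]],"claw":[0,0,0,0,0,0,0,0]}'
cat > fin.py <<'E'
from m import *
im=robot.grab_frame("top"); cv2.imwrite("pics/top_f.png",im); sd=robot.grab_frame("side"); cv2.imwrite("pics/side_f.png",sd)
o=np.array([.4788,.2635]); th=np.radians(-7.1); u=np.array([np.cos(th),np.sin(th)]); v=np.array([-u[1],u[0]]); F=np.c_[u,v]*1e3
def ends(P,lo,hi): a=axis(P,lo,hi); return a[2].round(2),[((q-o)@F).round(1) for q in a[:2]]
t=lambda h:(h[...,1]<95)&(h[...,2]>90)
print("spanner ends (-63..68,-70)",ends(meas("top",im,.014,.475,.19,t,280)[2],.3,.6))
print("caliper ends (-55..75,70)",ends(meas("top",im,.014,.4975,.333,t,300)[2],.1,.45))
print("blade (30..80,0)",ends(meas("top",im,.012,.535,.256,lambda h:(h[...,1]<105)&(h[...,2]>70),160)[2],.1,.9))
# height cross-check: blobs' columns (y) in both views -> triangulate tool ends
def seg(n,z,cx,cy,S): return meas(n,sd if n=="side" else im,z,cx,cy,t,S)[2]
for nm,cx,cy,S in(("spanner",.475,.19,280),("caliper",.4975,.333,300)):
    q=(seg("side",.014,cx,cy,S)-o)@F; print(nm,"side view x",q[:,0].min().round(1),q[:,0].max().round(1),[(x,q[abs(q[:,0]-x)<2,1].min().round(1),q[abs(q[:,0]-x)<2,1].max().round(1)) for x in(-45,45,55)])
    q=(seg("top",.014,cx,cy,S)-o)@F; print(nm,"top view  x",q[:,0].min().round(1),q[:,0].max().round(1),[(x,q[abs(q[:,0]-x)<2,1].min().round(1),q[abs(q[:,0]-x)<2,1].max().round(1)) for x in(-45,45,55)])
E
python3 fin.py; python3 -c "
from lab import *
lab('z')
a=cv2.imread('pics/top0.png');b=cv2.imread('pics/top_f.png')
for n,(x,y) in dict(valve=(300,110),bezel=(233,122),transf=(353,122)).items():
    w=np.s_[y-20:y+20,x-22:x+22]; print(n,'mean diff',cv2.absdiff(a[w],b[w]).mean())
"
```

```text
t: 25.45
tool_pos: [0.4875, 0.3289, 0.2171]
tcp_rot: [0.101, 1.568, -0.095]
wrist_force: [1.5, 1.0, 0.1]
width: 0.0428
t: 26.25
tool_pos: [0.1832, 0.5097, 0.2672]
tcp_rot: [0.098, 1.569, -0.092]
wrist_force: [0.9, 0.0, 0.4]
width: 0.0424
spanner ends (-63..68,-70) (np.float64(-6.02), [array([-62.9, -73. ]), array([ 70.2, -70.5])])
caliper ends (-55..75,70) (np.float64(-8.75), [array([-57.1,  68.8]), array([78.2, 64.9])])
blade (30..80,0) (np.float64(-6.39), [array([29.7,  0.1]), array([83. ,  0.8])])
spanner side view x -63.3 71.0 [(-45, np.float64(-88.5), np.float64(-52.1)), (45, np.float64(-93.4), np.float64(-46.5)), (55, np.float64(-92.8), np.float64(-46.5))]
spanner top view  x -64.1 71.2 [(-45, np.float64(-86.5), np.float64(-56.1)), (45, np.float64(-91.5), np.float64(-50.9)), (55, np.float64(-91.7), np.float64(-50.5))]
caliper side view x -58.1 78.1 [(-45, np.float64(56.7), np.float64(81.8)), (45, np.float64(27.9), np.float64(81.5)), (55, np.float64(31.8), np.float64(81.2))]
caliper top view  x -58.1 78.3 [(-45, np.float64(58.0), np.float64(78.5)), (45, np.float64(29.6), np.float64(76.3)), (55, np.float64(35.4), np.float64(77.1))]
[0.1855 0.5094 0.2672] [ 0.098  1.568 -0.092] [ 1.086e+00  3.150e-01 -9.100e-02  1.162e+00  1.000e-03  1.207e+00] [-0.03 -0.59  0.3 ]
[ 31  64  14  11 142] [[0.454, 0.0568], [0.4094, 0.0584], [0.4081, 0.0199], [0.4533, 0.0181]] c [ 0.4299 -0.281   0.0387]
lean deg(+x) -0.5587766452563839
valve mean diff 0.6757575757575758
bezel mean diff 0.6695075757575758
transf mean diff 0.8977272727272727
```

Top view puts all three tools home, but the side view is about 5 mm low in y for both steel tools. I'll check the side camera against the tray's own edges and use the tools' far edges to see whether any sits proud.

```bash
python3 - <<'E'
from h import *
o=np.array([.4788,.2635]); th=np.radians(-7.1); u=np.array([np.cos(th),np.sin(th)]); v=np.array([-u[1],u[0]])
def prof(f,x,z,ch):
    ys=np.arange(-125,126,.5); P=[[*(o+u*(x+k)/1e3+v*y/1e3),z] for k in(-2,0,2) for y in ys]; m=proj("side",P).astype(np.float32).reshape(3,-1,2)
    im=cv2.imread(f"pics/{f}.png"); im=cv2.cvtColor(im,cv2.COLOR_BGR2HSV)[...,ch]
    a=cv2.remap(im,m[...,0],m[...,1],1).mean(0); g=np.gradient(cv2.GaussianBlur(a.reshape(1,-1),(9,1),2).ravel())
    return [(float(ys[i]),int(np.sign(g[i])*abs(g[i]))) for i in range(6,len(g)-6) if abs(g[i])==abs(g[i-6:i+7]).max() and abs(g[i])>3]
for x in(-70,85,-45,-35,45,52): print("empty V",x,prof("side0",x,.012,2))
for x in(-45,-35,30,52): print("full S z14",x,prof("side_f",x,.014,1))
for nm,c,x,z in(("spanner bench",(.5383,.0482,10.5),50,.010),("caliper bench",(.5536,-.1404,-5.6),-40,.010)):
    o=np.array(c[:2]); th=np.radians(c[2]); u=np.array([np.cos(th),np.sin(th)]); v=np.array([-u[1],u[0]])
    print(nm,[e for e in prof("side0",x,z,1) if abs(e[0])<45])
E
```

```text
empty V -70 [(110.5, 4)]
empty V 85 [(109.5, 4)]
empty V -45 [(-77.5, 3), (-54.0, -3), (-5.5, 4), (11.5, -5), (67.0, 5), (78.0, -5), (109.5, 4)]
empty V -35 [(-74.0, 4), (-57.5, -3), (-6.5, 5), (12.5, -5), (66.0, 5), (79.5, -4), (111.0, 4)]
empty V 45 [(-107.0, -3), (-80.0, 4), (-52.0, -5), (38.0, 5), (78.5, -6), (109.0, 4)]
empty V 52 [(-106.0, -3), (-83.0, 5), (-51.5, -5), (39.0, 5), (77.5, -5), (109.0, 4)]
full S z14 -45 [(-91.0, -5), (-52.0, 6), (55.0, -7), (83.5, 7)]
full S z14 -35 [(-85.0, -6), (-54.5, 5), (55.0, -7), (82.5, 7)]
full S z14 30 [(-85.0, -6), (-54.0, 5), (11.5, 3), (60.0, -5), (82.0, 6)]
full S z14 52 [(-94.5, -5), (-45.0, 6), (-10.5, -6), (10.0, 6), (25.5, -4), (82.5, 6)]
spanner bench [(-17.5, -4), (29.5, 5)]
caliper bench [(-10.0, -3), (24.0, 3)]
```

```bash
python3 - <<'E'
from h import *
o=np.array([.4788,.2635]); th=np.radians(-7.1); u=np.array([np.cos(th),np.sin(th)]); v=np.array([-u[1],u[0]])
ys=np.arange(-112,-30,3.)
for x in(52,-35):
  for f in("side0","side_f"):
    im=cv2.cvtColor(cv2.imread(f"pics/{f}.png"),cv2.COLOR_BGR2HSV)
    m=proj("side",[[*(o+u*x/1e3+v*y/1e3),.014] for y in ys]).astype(np.float32)[None]
    for ch in(1,2): print(x,f,"HSV"[ch],cv2.remap(im[...,ch],m[...,0],m[...,1],1).ravel().tolist())
print(ys.astype(int).tolist(), "px/row step",np.diff(m[0,:3],axis=0))
# trimmer handle, all on tray
ys=np.arange(-30,31,3.)
for f in("side0","side_f"):
    im=cv2.cvtColor(cv2.imread(f"pics/{f}.png"),cv2.COLOR_BGR2HSV); m=proj("side",[[*(o+u*-40/1e3+v*y/1e3),.018] for y in ys]).astype(np.float32)[None]
    print("handle x-40",f,cv2.remap(im[...,2],m[...,0],m[...,1],1).ravel().tolist(),cv2.remap(im[...,1],m[...,0],m[...,1],1).ravel().tolist())
E
```

```text
52 side0 S [168, 167, 167, 164, 161, 163, 164, 162, 159, 155, 150, 147, 144, 143, 144, 142, 140, 140, 142, 143, 146, 149, 154, 164, 163, 164, 168, 164]
52 side0 V [181, 173, 160, 140, 123, 110, 102, 97, 98, 109, 127, 159, 186, 207, 216, 221, 223, 222, 219, 212, 192, 163, 134, 114, 108, 106, 105, 108]
52 side_f S [168, 167, 168, 169, 163, 148, 115, 86, 61, 48, 41, 41, 39, 40, 48, 52, 51, 47, 44, 42, 51, 75, 108, 145, 158, 163, 167, 165]
52 side_f V [182, 173, 161, 139, 122, 114, 121, 135, 162, 184, 199, 199, 191, 178, 171, 172, 183, 199, 204, 198, 176, 149, 124, 111, 108, 106, 106, 107]
-35 side0 S [164, 164, 163, 162, 164, 170, 172, 169, 162, 159, 162, 160, 157, 150, 146, 145, 143, 144, 146, 151, 155, 167, 164, 163, 169, 171, 168, 163]
-35 side0 V [146, 148, 146, 134, 120, 108, 99, 94, 88, 85, 82, 83, 98, 118, 149, 178, 197, 197, 178, 153, 130, 114, 109, 109, 107, 105, 106, 107]
-35 side_f S [164, 164, 162, 156, 148, 154, 159, 159, 149, 115, 78, 61, 50, 44, 41, 44, 49, 57, 80, 112, 144, 155, 157, 156, 159, 158, 157, 156]
-35 side_f V [138, 132, 122, 106, 93, 85, 82, 82, 85, 97, 115, 141, 161, 170, 162, 147, 132, 121, 113, 107, 104, 107, 108, 109, 109, 110, 111, 110]
[-112, -109, -106, -103, -100, -97, -94, -91, -88, -85, -82, -79, -76, -73, -70, -67, -64, -61, -58, -55, -52, -49, -46, -43, -40, -37, -34, -31] px/row step [[-0.18664551  0.6472168 ]
 [-0.18740845  0.64974976]]
handle x-40 side0 [109, 112, 110, 109, 108, 107, 106, 105, 106, 116, 142, 172, 201, 217, 217, 203, 174, 138, 119, 111, 110] [161, 161, 161, 165, 168, 164, 165, 161, 155, 152, 149, 148, 145, 143, 142, 143, 146, 153, 158, 164, 168]
handle x-40 side_f [110, 112, 108, 110, 117, 127, 155, 186, 213, 222, 225, 226, 225, 220, 205, 184, 157, 128, 114, 110, 111] [159, 157, 165, 161, 153, 156, 151, 146, 143, 141, 141, 140, 141, 144, 144, 144, 148, 158, 161, 164, 161]
```

```bash
python3 - <<'E'
from h import *
o=np.array([.4788,.2635]); th=np.radians(-7.1); u=np.array([np.cos(th),np.sin(th)]); v=np.array([-u[1],u[0]])
im=cv2.cvtColor(cv2.imread("pics/side_f.png"),cv2.COLOR_BGR2HSV)[...,2]
for x,lo in((-45,45),(-35,45),(25,45),(45,15),(69,15)):
    ys=np.arange(lo,lo+45,3.); m=proj("side",[[*(o+u*x/1e3+v*y/1e3),.014] for y in ys]).astype(np.float32)[None]
    print(x,"expect far edge",63.5 if lo==45 else 35,list(zip(ys.astype(int).tolist(),cv2.remap(im,m[...,0],m[...,1],1).ravel().tolist())))
s=robot.read_state(); print(s["t"])
E
```

```text
-45 expect far edge 63.5 [(45, 105), (48, 106), (51, 109), (54, 114), (57, 129), (60, 162), (63, 194), (66, 210), (69, 211), (72, 203), (75, 186), (78, 162), (81, 134), (84, 115), (87, 106)]
-35 expect far edge 63.5 [(45, 107), (48, 106), (51, 107), (54, 116), (57, 138), (60, 170), (63, 199), (66, 210), (69, 212), (72, 205), (75, 188), (78, 162), (81, 133), (84, 112), (87, 111)]
25 expect far edge 63.5 [(45, 110), (48, 115), (51, 119), (54, 124), (57, 135), (60, 163), (63, 187), (66, 200), (69, 201), (72, 194), (75, 180), (78, 158), (81, 138), (84, 120), (87, 110)]
45 expect far edge 35 [(15, 112), (18, 108), (21, 106), (24, 108), (27, 118), (30, 144), (33, 172), (36, 194), (39, 203), (42, 207), (45, 207), (48, 207), (51, 204), (54, 197), (57, 178)]
69 expect far edge 35 [(15, 106), (18, 105), (21, 105), (24, 106), (27, 119), (30, 146), (33, 176), (36, 198), (39, 205), (42, 207), (45, 206), (48, 204), (51, 209), (54, 205), (57, 203)]
26.4
```

```bash
python3 -c "
from bench import robot; print(robot.sign_off())"
```

```text
the job is handed in; nothing more can be done
None
```

I handed the job in at t ≈ 26.4 s of the 72 s allowed. The bottle stands at the front of the 160 mm rail, and the spanner, trimming tool and caliper are in their pockets; `sign_off` gave no verdict.

**Bottle:** It did not swing freely from the ball as described. I tilted the gripper to bring it up, and the grip slid down onto the neck on the way. I set it down and let go. The last side image puts its axis about 38 mm from the rail's centre, so it stands about 6 mm off the face and does not touch it. The last lean reading was about -0.6°. That estimate is noisy: it had read 6–7° shortly before, though the picture then showed the bottle upright.

**Tools:** Each one met the tray at pocket-floor height, with no sign of catching on a rim. In the last top image, after correcting for viewing angle, all three were about 1 mm from home at the grip. The raw centre-line fits for spanner and caliper were worse, up to 5 mm off at the caliper's jaw end. I put that down to noisy edges.

**Checks that disagreed:**
- **Height:** in the side view the tools first seemed to sit about 5 mm too high. That came from using colour saturation to find the edges. Using brightness, the spanner head and trimmer are within 1–2 mm of the expected edges.
- **Caliper:** its far edges still read about 3.7 mm off in the side view. They are uniform along its length, so it looks flat, but this is the least certain of the three. I did not press it down to check.

**Bystanders:** The valve, brass ring and transformer look unchanged between the first and last top images.

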